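# Complete the footstool's set of pale legs

## Task

The upturned footstool is to go out on four pale legs: lift off every dark leg that is fitted and stand it in the grey tray, and fit pale legs from the mat on all the places that are then free, each lowered over its two dowel pins until its plate lies flat on the frame. Leave pale legs that are already fitted where they are and any spare pale leg standing upright on the bench, and do not disturb the tin on the stool or the thread reel and tape beside it.

Things in the scene. Friction and masses are not known exactly. Their poses are not given: they have to be found in the camera images.
- stool: upturned footstool, fixed: plum velvet, 300 mm (its x) x 260 mm (its y), wooden underframe facing up 90 mm above the bench. Origin at the centre of the face on the bench. Four leg places with two upright pins each. A leg is fitted when its plate lies flat on the frame with both pins through its holes (1 mm play all round); it lifts straight off
- seat_a (a point): leg place at -95 mm x, +85 mm y of the stool: the point on the underframe (90 mm up) midway between its two pins, round-nosed steel, 9 mm across, 20 mm tall, which stand 33 mm either side of it along the stool's x
- seat_b (a point): leg place at -95 mm x, -85 mm y of the stool: the point on the underframe (90 mm up) midway between its two pins, round-nosed steel, 9 mm across, 20 mm tall, which stand 33 mm either side of it along the stool's x
- seat_c (a point): leg place at +95 mm x, +85 mm y of the stool: the point on the underframe (90 mm up) midway between its two pins, round-nosed steel, 9 mm across, 20 mm tall, which stand 33 mm either side of it along the stool's x
- seat_d (a point): leg place at +95 mm x, -85 mm y of the stool: the point on the underframe (90 mm up) midway between its two pins, round-nosed steel, 9 mm across, 20 mm tall, which stand 33 mm either side of it along the stool's x
- pale_1: Loose PALE (light wood) leg, on its plate on the green mat at the start, any yaw: square wooden leg 36 x 36 x 88 mm, sides parallel to the plate's, standing centrally on a dark steel plate 92 x 46 x 6 mm (94 mm tall in all) with two 11 mm through holes 66 mm apart along its length. Origin: centre of the plate's underside; x along the plate's length, z up the leg. Same when turned half round. ~0.27 kg
- pale_2: Loose PALE (light wood) leg, on its plate on the green mat at the start, any yaw: size, origin and axes as pale_1
- pale_3: Loose PALE (light wood) leg, on its plate on the green mat at the start, any yaw: size, origin and axes as pale_1
- pale_4: Loose PALE (light wood) leg, on its plate on the green mat at the start, any yaw: size, origin and axes as pale_1
- fitted_pale: PALE leg already properly fitted at one of the leg places (may be absent): leave it there. Size, origin and axes as pale_1
- fitted_dark_1: DARK (dark brown wood) leg, wrong for this stool, fitted on the pins at one of the leg places at the start. Size, origin and axes as pale_1
- fitted_dark_2: DARK (dark brown wood) leg, wrong for this stool, fitted on the pins at one of the leg places at the start (may be absent). Size, origin and axes as pale_1
- fitted_dark_3: DARK (dark brown wood) leg, wrong for this stool, fitted on the pins at one of the leg places at the start (may be absent). Size, origin and axes as pale_1
- tray_dark: DARK leg that already stands in the tray; it stays in the tray. Size, origin and axes as pale_1
- tray: grey open tray, fixed, 270 mm (its x) x 250 mm (its y), walls 6 mm thick and 30 mm high, floor 6 mm thick; stands to one side of the stool. Origin at the centre of its underside
- mat: green mat, fixed, 280 mm (its x) x 260 mm (its y) x 3 mm, on the other side of the stool from the tray; the loose pale legs stand on it. Origin at the centre of its underside
- tack_tin: round tack tin, 55 mm across, 22 mm high, standing on the middle of the stool's underframe; leave it alone
- spool: reel of thread, 48 mm across, 56 mm high, on the bench beyond the stool on its right; leave it alone
- tape: roll of white tape, 56 mm across, 24 mm high, on the bench beyond the stool on its left; leave it alone
Mind the look-alikes: they are no part of the job. Leave any red look-alike of the pale_4 alone.

How it is judged:
By the outcome, as a careful person would: the job done as asked, in the order asked, and still so for the second after the job is handed in, with the robot touching nothing.
Of fitted_pale, fitted_dark_2, fitted_dark_3 only 1 to 2 are there at a start; the rules pass over those that are not, and their reading is None.
At some moment in a run one of pale_1, pale_2, pale_3, pale_4 may be knocked a few centimetres aside while the robot is not near it.
It also fails if it takes over 210 s, if anything falls off the work surface, if the arm or the gripper's body presses on something with over 40 N, if the wrist force passes 120 N, or if a joint passes its speed limit or range.

## Robot

A 6-joint arm with a two-finger parallel gripper is mounted at the origin on the work surface. World frame = base frame: x ahead of the robot, y to its left, z up, the work surface at z = 0. Lengths are in m, angles in degrees, forces in N, time in s.
With the tool pointing down it reaches from about 0.25 to 0.725 m from the base axis. Payload 9.7 kg.
Tool frame: the origin (TCP) lies at the very end of the fingers, on their centre line; the grasp point (between the pads) lies 19 mm behind it (bot.grip_depth is the distance from the TCP to the grasp point, in m); z points along the fingers, y is the direction in which the jaws open and shut (so a half turn about z gives the same grasp; the last joint's range is limited). The gripper opens to 85 mm and grips with 20 to 120 N. Pads are 22 mm wide; open, the fingers measure 114 mm over their backs; the gripper's body (76 mm by 85 mm) begins 54 mm behind the grasp point. The pads swing forward as they close: fully open they stand 13 mm farther back than shut.
Start: joints at [-73.167, 4.979, 10.078, 95.1, 0, 90], TCP at [0.159, -0.526, 0.203] pointing down, gripper open.
Joint ranges: [-179.16, 179.16], [-48.56, 103.87], [-65.8, 70.77], [-126.05, 130.52], [-82.76, 87.17], [-180, 180]. Speed limits (degrees/s): [127.2, 127.2, 147.25, 180, 180, 180].

## Interface

Orientations are given as [roll, pitch, yaw] about the fixed x, y, z axes, in that order (R = Rz(yaw) Ry(pitch) Rx(roll)).
In Python, from workcell import bot, viewer gives the robot as it stands.
- The arm moves only by the tool arm_command, never from a script. Its argument "motion" is a list of rows, each a list of 3 entries, a list of its own where there are three numbers: the opening, from 0 (shut) to 1 (fully open), then the shift along the tool's x, y, z in units of 60 mm (1.0 is 60 mm), then the turn, a rotation vector about the tool's x, y, z in units of 6 degrees (1.0 is 6 degrees). A call has 1 to 12 rows; each row shifts and turns the commanded pose from where the row before left it, along the tool's axes as they then stand; what a row does not reach is not made up. A row lasts 1/8 s, in which the tool goes at most 62.5 mm and 10.7 degrees, less where a joint would pass 70% of its speed; a pose out of reach is approached as far as the arm can. A call is refused whole if a number of a shift passes 1 or a number of a turn 1, either way. A call with a gripper value outside its range is refused whole. The fingers move at their own pace and stop on an object; "newtons" is the grip in N (left out, the last holds). Time passes only in rows, so rows that do not move let the fingers close. It gives the time, the measured TCP pose, the force and the opening at its end, in the units of the state.
- bot.get_obs(): the state, without advancing time (a new reading comes with each control period).
- viewer.camera(name): name is "scene" or "top" or "wrist"; returns the picture (420x560x3 uint8, blue, green, red); there is no depth.
- viewer.calibration(name): a dict with "fx", "fy", "cx", "cy" (pixels), "k1" (the pictures are not rectified: a ray, as slopes to the right and down, at radius r is drawn at 1 + k1 r^2 times it, then the intrinsics apply), "T" (4x4, takes a point from camera to world coordinates). Camera axes: x right, y down, z forward; pixel columns grow to the right and rows downward; lengths in m; the calibration is good to about 2 mm. A picture is of the moment at which its call begins: read the wrist's pose just before it. calibration takes no time and is no camera call; for the wrist camera it gives the pose at the moment of the call.
- bot.job_done(): hands the job in, once; it reports no verdict.
The state is a dict: "time": time; "q": joint angles; "qd": joint speeds; "joint_efforts": joint torques, N m; "ee_pos": TCP position; "tcp_rot": TCP orientation; "wrist_force": force on the tool from outside, world axes, zero at the start; "torque": the same for the moment, N m; "opening": finger opening in m.
Only numpy, scipy, OpenCV 4.12 (cv2) and the standard library are available. Lean on these libraries where they do the work, as an engineer would, in place of code of your own. Each camera call takes 0.05 s, during which the arm holds its last target.

## Working session

There is one attempt and no reset: what is moved stays moved. The work goes in short steps, Python scripts to look and compute and a tool call to move; the robot and the scene stay as the last step left them, time stands still between calls to the robot, and variables do not carry over. Pictures are saved under pics/ and viewed, and the job is handed in when it is done.

Besides the shell and the picture viewer there is one more tool, called after "Emit:" as name(argument=value, ...), one argument or row to a line, values as JSON. arm_command: Moves the arm, as the interface text tells. Its arguments: {"type":"object","properties":{"motion":{"type":"array"},"newtons":{"type":"number"}},"required":["motion"]}

```bash
ls; mkdir -p pics; python3 - <<'E'
from workcell import bot, viewer
import cv2
print(bot.get_obs())
for n in ("scene","top","wrist"):
    c=viewer.calibration(n); print(n,c)
    cv2.imwrite(f"pics/{n}0.png",viewer.camera(n))
E
```

```text
pics
{'time': 0.0, 'q': array([-7.31682228e+01,  5.01187375e+00,  1.00346889e+01,  9.50995119e+01,
       -8.54584280e-04,  8.99980113e+01]), 'qd': array([ 0.04455289, -0.04404175,  0.06146635, -0.05995473,  0.03890114,
        0.03651577]), 'joint_efforts': array([ 1.12151567e-03, -5.20392573e+01,  4.64800072e+01,  1.63774652e-02,
       -1.08613360e-04,  2.06911454e-05]), 'ee_pos': array([ 0.15917824, -0.52618508,  0.20187777]), 'tcp_rot': array([-1.79923303e+02,  8.51921449e-04,  1.68337670e+01]), 'wrist_force': array([-0.00477383,  0.75801838,  0.27913764]), 'torque': array([-0.00591439, -0.01530578, -0.00419747]), 'opening': 0.08528629152911943}
scene {'fx': 432.73014595248185, 'fy': 432.73014595248185, 'cx': 278.6106121183075, 'cy': 202.83791935995015, 'k1': -0.07410264216366375, 'T': array([[-0.54901348,  0.66858399, -0.50157715,  1.06042519],
       [ 0.8357437 ,  0.4313751 , -0.33977639,  0.34979551],
       [-0.01080116, -0.60573177, -0.7955956 ,  0.9777986 ],
       [ 0.        ,  0.        ,  0.        ,  1.        ]])}
top {'fx': 506.64244989413766, 'fy': 506.64244989413766, 'cx': 273.41020653934805, 'cy': 210.4917376263558, 'k1': -0.15842119973976643, 'T': array([[-0.00774275, -0.9916138 ,  0.12900431,  0.2826333 ],
       [-0.99996519,  0.00807933,  0.00208593, -0.04251574],
       [-0.0031107 , -0.12898367, -0.99164184,  1.6501343 ],
       [ 0.        ,  0.        ,  0.        ,  1.        ]])}
wrist {'fx': 316.68170299000417, 'fy': 316.68170299000417, 'cx': 282.02846121017586, 'cy': 215.69697892076007, 'k1': -0.060477887754279334, 'T': array([[ 0.28889378, -0.90601809, -0.30930827,  0.23912467],
       [-0.95736043, -0.27379971, -0.09216688, -0.50269012],
       [-0.00118366,  0.32274594, -0.9464849 ,  0.37387471],
       [ 0.        ,  0.        ,  0.        ,  1.        ]])}
```

View pics/scene0.png

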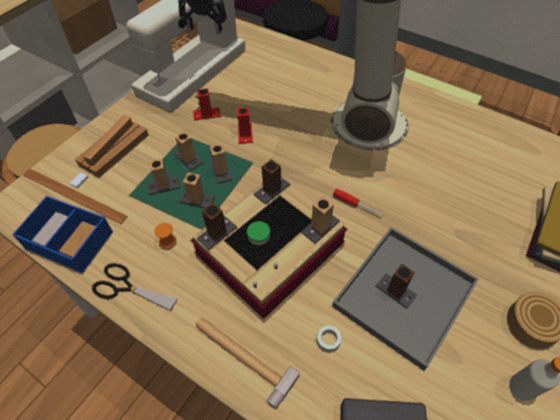

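View pics/top0.png

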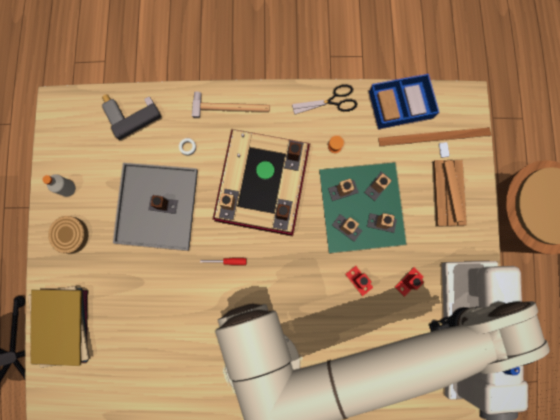

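View pics/wrist0.png

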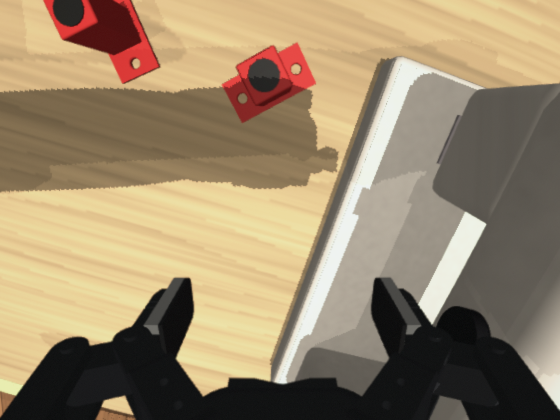

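```bash
cat > h.py <<'E'
import numpy as np, cv2
from scipy.spatial.transform import Rotation as Ro
from workcell import bot, viewer
def und(c,p):
    K=np.array([[c['fx'],0,c['cx']],[0,c['fy'],c['cy']],[0,0,1]])
    return cv2.undistortPoints(np.array(p,float).reshape(-1,1,2),K,np.array([c['k1'],0,0,0.]))[:,0]
def ray(c,p):
    u=und(c,p); d=np.c_[u,np.ones(len(u))]@c['T'][:3,:3].T
    return c['T'][:3,3],d
def plane(c,p,z):
    o,d=ray(c,p); return o+d*((z-o[2])/d[:,2])[:,None]
def proj(c,P):
    P=np.atleast_2d(P).astype(float); T=c['T']; q=(P-T[:3,3])@T[:3,:3]
    u=q[:,:2]/q[:,2:]; r=(u**2).sum(1,keepdims=True); u=u*(1+c['k1']*r)
    return u*[c['fx'],c['fy']]+[c['cx'],c['cy']]
def tri(rays):
    A=np.zeros((3,3));b=np.zeros(3)
    for o,d in rays:
        d=d/np.linalg.norm(d);M=np.eye(3)-np.outer(d,d);A+=M;b+=M@o
    x=np.linalg.solve(A,b)
    e=[np.linalg.norm(np.cross(x-o,d/np.linalg.norm(d))) for o,d in rays]
    return x,max(e)
def go(x,y,z,yaw,o=None):
    """print tool-axis shift (units) and turn (units) from now to target, tool down"""
    s=bot.get_obs(); p=s['ee_pos']; R=Ro.from_euler('xyz',s['tcp_rot'],degrees=True)
    Rt=Ro.from_euler('xyz',[180,0,yaw],degrees=True)
    sh=R.inv().apply(np.array([x,y,z])-p)/0.06
    tr=np.degrees((R.inv()*Rt).as_rotvec())/6
    print('t',round(s['time'],2),'shift(units)',sh.round(3),'turn(units)',tr.round(3))
def snap(n,name):
    c=viewer.calibration(n); im=viewer.camera(n); cv2.imwrite(f'pics/{name}.png',im); return c,im
E
python3 - <<'E'
import cv2
a=cv2.imread('pics/scene0.png')[140:310,120:480]; b=cv2.imread('pics/top0.png')[110:270,110:430]
cv2.imwrite('pics/sc.png',cv2.resize(a,None,fx=2.2,fy=2.2,interpolation=2)); cv2.imwrite('pics/tc.png',cv2.resize(b,None,fx=2.5,fy=2.5,interpolation=2))
E
```

```text
(no output)
```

View pics/sc.png

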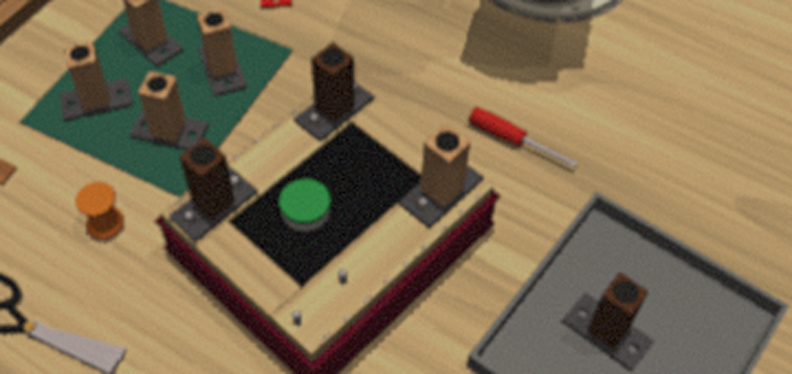

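View pics/tc.png

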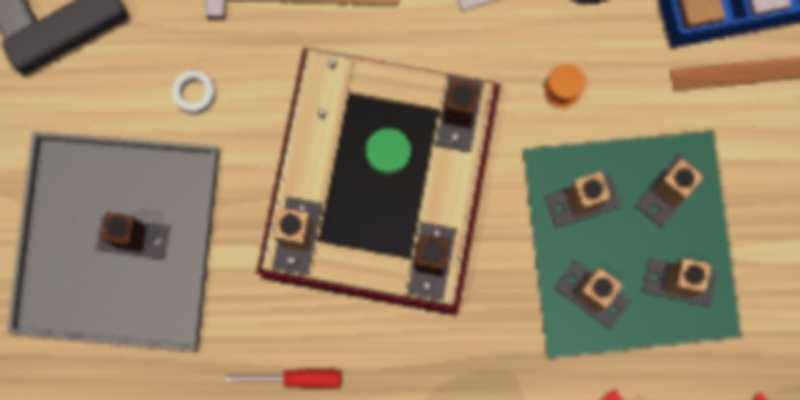

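```bash
python3 - <<'E'
from h import *
ct=viewer.calibration('top');cs=viewer.calibration('scene')
T=lambda a:np.array(a)/2.5+110
S=lambda a:np.array(a)/2.2+[120,140]
L={'darkA':((463,97),(204,153)),'darkB':((433,250),(333,52)),'fpale':((291,224),(447,141)),'tray':((120,228),(626,291)),
'pinfar':((332,63),(297,317)),'pinnear':((322,113),(342,275)),'P1':((593,188),(157,84)),'P2':((684,178),(82,53)),'P3':((602,288),(214,20)),
'tin':((388,150),(305,200))}
for k,(a,b) in L.items():
    r1=ray(ct,[T(a)]);r2=ray(cs,[S(b)])
    x,e=tri([(r1[0],r1[1][0]),(r2[0],r2[1][0])]);print(k,x.round(4),'err',round(e,4))
print('P4',plane(ct,[T((694,274))],.097))
print('tray corners',plane(ct,[T(p) for p in ((36,134),(218,150),(198,350),(10,331))],.03).round(3))
print('stool corners',plane(ct,[T(p) for p in ((306,48),(500,85),(457,313),(260,271))],.09).round(3))
E
```

```text
darkA [ 0.6578 -0.1055  0.1838] err 0.0001
darkB [ 0.4734 -0.0676  0.1916] err 0.0003
fpale [0.5068 0.0984 0.1829] err 0.0002
tray [0.5164 0.3236 0.0965] err 0.0021
pinfar [0.7257 0.0555 0.0979] err 0.0003
pinnear [0.6606 0.0677 0.0991] err 0.0005
P1 [ 0.5624 -0.2702  0.0963] err 0.0002
P2 [ 0.5744 -0.3855  0.0956] err 0.0007
P3 [ 0.4375 -0.2789  0.095 ] err 0.0007
tin [ 0.61   -0.0148  0.1094] err 0.0
P4 [[ 0.45325048 -0.39386297  0.097     ]]
tray corners [[0.654 0.454 0.03 ]
 [0.629 0.209 0.03 ]
 [0.368 0.232 0.03 ]
 [0.393 0.481 0.03 ]]
stool corners [[ 0.748  0.09   0.09 ]
 [ 0.697 -0.157  0.09 ]
 [ 0.408 -0.098  0.09 ]
 [ 0.462  0.146  0.09 ]]
```

```bash
python3 - <<'E'
from h import *
go(.55,-.005,.32,-11.6)
E
```

```text
t 0.15 shift(units) [ 8.75  -6.431 -1.96 ] turn(units) [-9.000e-03  3.000e-03  4.739e+00]
```

Emit:
arm_command(
  motion=[
    [1, [0, 0, -0.8], [0, 0, 0]],
    [1, [0, 0, -0.8], [0, 0, 0]],
    [1, [0.5, -0.4, -0.36], [0, 0, 0.4]],
    [1, [0.5, -0.4, 0], [0, 0, 0.4]],
    [1, [0.5, -0.4, 0], [0, 0, 0.4]],
    [1, [0.5, -0.4, 0], [0, 0, 0.4]],
    [1, [0.5, -0.4, 0], [0, 0, 0.4]],
    [1, [0.5, -0.4, 0], [0, 0, 0.4]],
    [1, [0.5, -0.4, 0], [0, 0, 0.4]],
    [1, [0.5, -0.4, 0], [0, 0, 0.4]],
    [1, [0.5, -0.4, 0], [0, 0, 0.4]],
    [1, [0.5, -0.4, 0], [0, 0, 0.4]],
  ],
)

```text
time: 1.65
ee_pos: [0.4313, -0.2572, 0.3201]
tcp_rot: [-180.0, 0.0, -7.2]
wrist_force: [-0.0, -1.1, -0.2]
opening: 0.0853
```

```bash
python3 - <<'E'
from h import *
go(.55,-.005,.32,-11.6)
E
```

```text
t 1.65 shift(units) [ 1.433e+00 -4.419e+00  2.000e-03] turn(units) [-0.     0.     0.726]
```

```bash
python3 - <<'E'
from h import *
import pickle
c,im=snap('wrist','w1'); pickle.dump(c,open('w1.pkl','wb'))
E
```

```text
(no output)
```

View pics/w1.png

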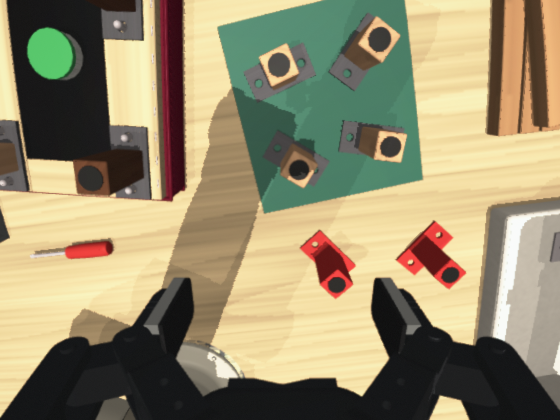

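Emit:
arm_command(
  motion=[
    [1, [0.2, -0.63, 0], [0, 0, 0.1]],
    [1, [0.2, -0.63, 0], [0, 0, 0.1]],
    [1, [0.2, -0.63, 0], [0, 0, 0.1]],
    [1, [0.2, -0.63, 0], [0, 0, 0.1]],
    [1, [0.2, -0.63, 0], [0, 0, 0.1]],
    [1, [0.2, -0.63, 0], [0, 0, 0.1]],
    [1, [0.2, -0.63, 0], [0, 0, 0.126]],
    [1, [0, 0, 0], [0, 0, 0]],
  ],
)

```text
time: 2.7
ee_pos: [0.5465, -0.0574, 0.3204]
tcp_rot: [-177.8, 0.1, -7.2]
wrist_force: [-0.1, -0.0, 0.1]
opening: 0.0853
```

```bash
python3 - <<'E'
from h import *
import pickle
c,im=snap('wrist','w2'); pickle.dump(c,open('w2.pkl','wb'))
E
```

```text
(no output)
```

View pics/w2.png

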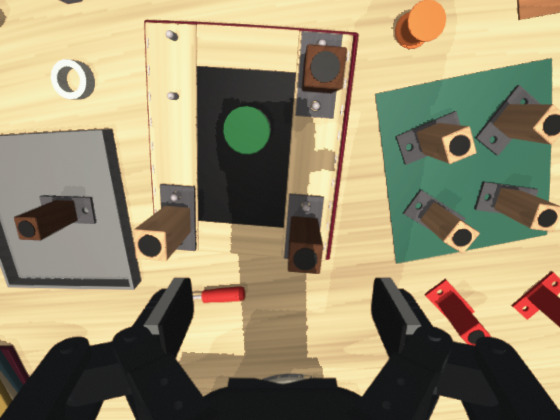

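```bash
python3 - <<'E'
from h import *
s=bot.get_obs();print(s['q'].round(2),s['qd'].round(2),s['ee_pos'],s['tcp_rot'])
go(.55,-.005,.32,-11.6)
E
```

```text
[ -7.27   9.82  28.99 109.29   2.13 179.95] [-0.58 -1.19 -0.65  0.07 -0.15 -0.04] [ 0.54596181 -0.05789109  0.32069711] [-1.77870040e+02  1.06757169e-01 -7.21909461e+00]
t 2.75 shift(units) [-0.044 -0.882  0.045] turn(units) [-0.354  0.031  0.73 ]
```

Emit:
arm_command(
  motion=[
    [1, [0, 0, 0], [0, 0, 0]],
  ],
)

```text
time: 2.88
ee_pos: [0.5455, -0.0582, 0.3213]
tcp_rot: [-177.9, 0.0, -7.2]
wrist_force: [-0.2, 0.0, -0.4]
opening: 0.0856
```

```bash
python3 - <<'E'
from h import *
s=bot.get_obs();print(s['q'].round(2),s['qd'].round(2),s['ee_pos'],s['tcp_rot'])
go(.55,-.005,.32,-11.6)
E
```

```text
[ -7.3    9.72  28.96 109.29   2.12 179.94] [-0.08 -0.54 -0.15 -0.05  0.12  0.02] [ 0.54548829 -0.05817853  0.32130986] [-1.77875301e+02  4.95293846e-02 -7.24754046e+00]
t 2.88 shift(units) [-0.037 -0.887  0.055] turn(units) [-0.354  0.022  0.725]
```

Emit:
arm_command(
  motion=[
    [1, [-0.6, 0.15, 0.17], [-0.35, 0, 0]],
    [1, [-0.57, 0.15, 0.17], [0, 0, 0]],
    [1, [0, 0, 0], [0, 0, -1]],
    [1, [0, 0, 0], [0, 0, -1]],
    [1, [0, 0, 0], [0, 0, -1]],
    [1, [0, 0, 0], [0, 0, -1]],
    [1, [0, 0, 0], [0, 0, -1]],
    [1, [0, 0, 0], [0, 0, -1]],
    [1, [0, 0, 0], [0, 0, -1]],
    [1, [0, 0, 0], [0, 0, -1]],
    [1, [0, 0, 0], [0, 0, -1]],
    [1, [0, 0, 0], [0, 0, -1]],
  ],
)

```text
time: 4.38
ee_pos: [0.4733, -0.0682, 0.3008]
tcp_rot: [-179.9, -0.1, 53.1]
wrist_force: [-0.1, -0.3, 0.3]
opening: 0.0856
```

Emit:
arm_command(
  motion=[
    [1, [0, 0, 0], [0, 0, -1]],
    [1, [0, 0, 0], [0, 0, -1]],
    [1, [0, 0, 0], [0, 0, -1]],
    [1, [0, 0, 0], [0, 0, -1]],
    [1, [0, 0, 0], [0, 0, -0.28]],
    [1, [0, 0, 0], [0, 0, 0]],
  ],
)

```text
time: 5.12
ee_pos: [0.4736, -0.0678, 0.3007]
tcp_rot: [-180.0, -0.1, 78.5]
wrist_force: [0.0, -0.2, -0.2]
opening: 0.0853
```

```bash
python3 - <<'E'
from h import *
import pickle
go(.4734,-.0676,.3,78.4)
c,im=snap('wrist','w3'); pickle.dump(c,open('w3.pkl','wb'))
E
```

```text
t 5.12 shift(units) [ 0.003 -0.004  0.012] turn(units) [-0.006 -0.017  0.018]
```

View pics/w3.png

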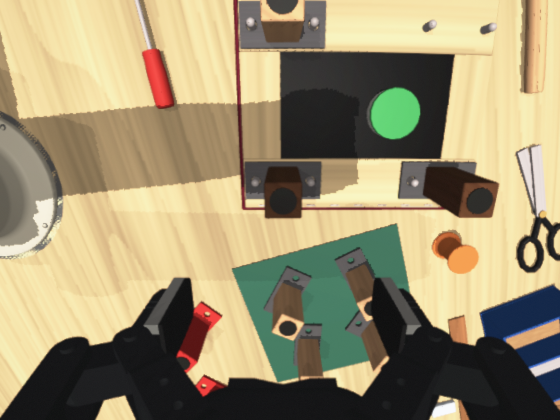

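w3 shows dark B with its top at (284,200) and pins at (255,183) and (307,182), dark A with its top at (479,200), the fitted pale leg at (283,5), and the free pins at (431,25) and (489,28). Candidates: dark legs A and B (fitted) and the tray dark leg (stays); the pale legs are the four on the mat; the red look-alikes are at about (200,340) and (205,390). I'll zoom in on the pins next.

```bash
python3 - <<'E'
import cv2,numpy as np
def mos(f,boxes,out,s=6):
    im=cv2.imread(f'pics/{f}.png'); t=[]
    for x,y in boxes:
        x0,y0=max(0,x-32),max(0,y-20); a=cv2.resize(im[y0:y0+40,x0:x0+64],(384,240),interpolation=cv2.INTER_CUBIC)
        cv2.putText(a,f'{x0},{y0}',(5,15),0,.5,(0,255,255),1); t.append(a)
    if len(t)%2: t.append(t[0]*0)
    cv2.imwrite(out,np.vstack([np.hstack(t[i:i+2]) for i in range(0,len(t),2)]))
mos('w3',[(431,25),(489,28),(282,185),(430,182)],'pics/m3.png')
mos('w2',[(172,36),(173,96),(316,105),(306,205)],'pics/m2.png')
E
```

```text
(no output)
```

View pics/m3.png

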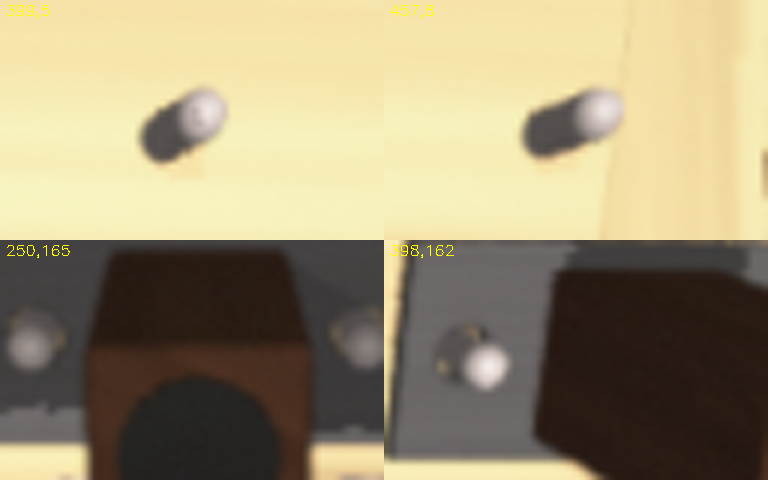

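View pics/m2.png

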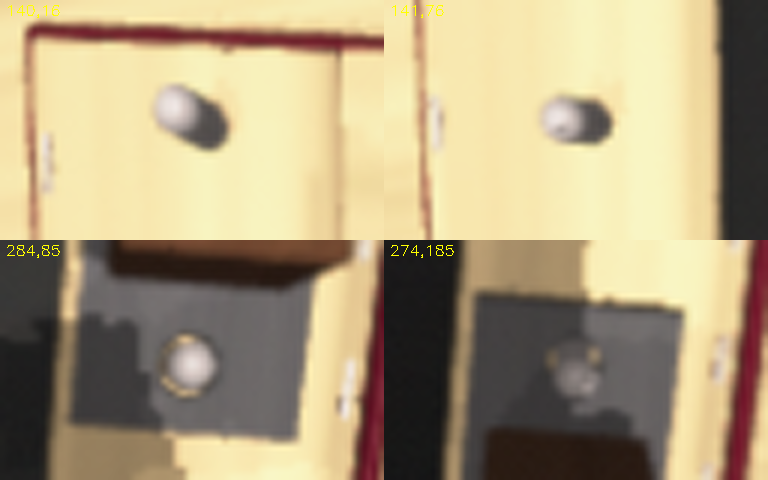

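```bash
python3 - <<'E'
from h import *
import pickle
c2=pickle.load(open('w2.pkl','rb'));c3=pickle.load(open('w3.pkl','rb'))
k=-.42
P={'freeN':((170.7,95.7),(433,23.7)),'freeF':((169.3,34),(493.2,23.3)),'AN':((315.8,105.5),(415,183)),'BF':((305.8,208),(310.7,182))}
R={}
for n,(a,b) in P.items():
    a=np.array(a)+k;b=np.array(b)+k
    r=[(c['T'][:3,3],ray(c,[p])[1][0]) for c,p in((c2,a),(c3,b))]
    x,e=tri(r);R[n]=x;print(n,x.round(4),'err',round(e,4),'z.108:',plane(c2,[a],.108)[0,:2].round(4),plane(c3,[b],.108)[0,:2].round(4))
print('BN',plane(c3,[[255.2+k,182.2+k]],.108))
d=R['freeF']-R['freeN'];print(np.linalg.norm(d),np.degrees(np.arctan2(d[1],d[0])))
d=R['AN']-R['BF'];print(np.linalg.norm(d),np.degrees(np.arctan2(d[1],d[0])), '(exp 124)')
d=R['freeN']-R['AN'];print(np.linalg.norm(d),np.degrees(np.arctan2(d[1],d[0])), '(exp 170)')
# leg B top centre
E
```

```text
freeN [0.662  0.0679 0.1068] err 0.0002 z.108: [0.6618 0.0673] [0.6616 0.0679]
freeF [0.7282 0.0572 0.104 ] err 0.0015 z.108: [0.7264 0.0545] [0.7266 0.058 ]
AN [ 0.6286 -0.0991  0.107 ] err 0.0003 z.108: [ 0.6288 -0.0987] [ 0.6281 -0.099 ]
BF [ 0.5065 -0.0743  0.1052] err 0.0003 z.108: [ 0.5072 -0.0745] [ 0.5065 -0.0734]
BN [[ 0.44257214 -0.06058018  0.108     ]]
0.06706272853532974 -9.175414976613276
0.12465436036128848 -11.461980191210525 (exp 124)
0.17026642156451102 78.68545399586833 (exp 170)
```

Emit:
arm_command(
  motion=[
    [1, [0, 0.01, 0.6], [0, 0, 0.01]],
    [1, [0, 0, 0.6], [0, 0, 0]],
    [1, [0, 0, 0.6], [0, 0, 0]],
    [1, [0, 0, 0.5], [0, 0, 0]],
    [1, [0, 0, 0.36], [0, 0, 0]],
    [1, [0, 0, 0], [0, 0, 0]],
    [0.3, [0, 0, 0], [0, 0, 0]],
    [0.3, [0, 0, 0], [0, 0, 0]],
    [0.3, [0, 0, 0], [0, 0, 0]],
    [0.3, [0, 0, 0], [0, 0, 0]],
  ],
  newtons=40,
)

```text
time: 6.42
ee_pos: [0.4746, -0.0674, 0.1419]
tcp_rot: [180.0, -0.1, 78.6]
wrist_force: [-1.5, 0.7, 5.9]
opening: 0.0347
```

Emit:
arm_command(
  motion=[
    [0, [0, 0, 0], [0, 0, 0]],
    [0, [0, 0, 0], [0, 0, 0]],
    [0, [0, 0, -0.2], [0, 0, 0]],
    [0, [0, 0, -0.3], [0, 0, 0]],
    [0, [0, 0, -0.4], [0, 0, 0]],
    [0, [0, 0, 0], [0, 0, 0]],
  ],
  newtons=50,
)

```text
time: 7.18
ee_pos: [0.4752, -0.0676, 0.1966]
tcp_rot: [179.9, -0.1, 78.6]
wrist_force: [0.2, -0.2, -2.6]
opening: 0.0345
```

```bash
python3 - <<'E'
from h import *
print(bot.get_obs()['wrist_force'])
snap('wrist','w4'); snap('scene','s4')
go(.43,.345,.25,168.4)
E
```

```text
[ 0.21493087 -0.17513128 -2.5979403 ]
t 7.28 shift(units) [ 6.593 -2.089 -0.913] turn(units) [ 2.0000e-03 -2.4000e-02 -1.4972e+01]
```

View pics/w4.png

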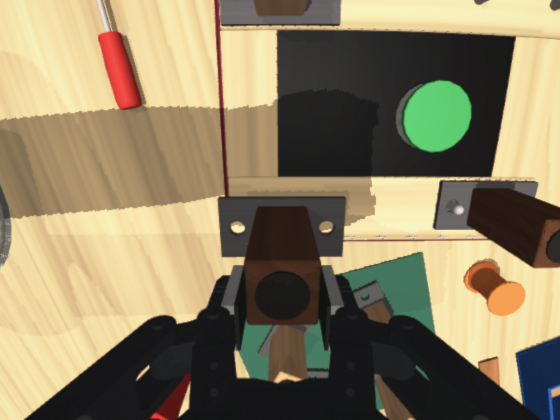

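View pics/s4.png

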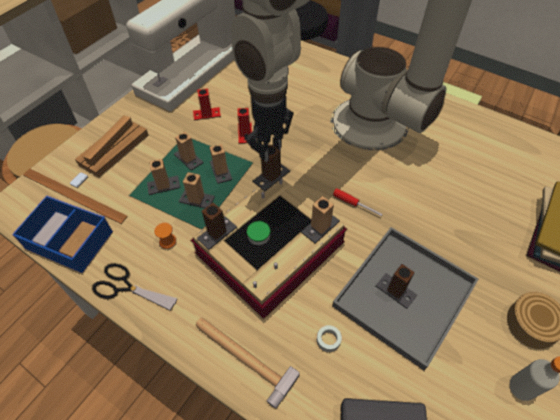

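Emit:
arm_command(
  motion=[
    [0, [0, 0, -0.5], [0, 0, 0]],
    [0, [0.3, -0.1, -0.4], [0, 0, 0]],
    [0, [0.6, -0.2, 0], [0, 0, 0]],
    [0, [0.7, -0.2, 0], [0, 0, 0]],
    [0, [0.7, -0.25, 0], [0, 0, 0]],
    [0, [0.7, -0.25, 0], [0, 0, 0]],
    [0, [0.7, -0.25, 0], [0, 0, 0]],
    [0, [0.7, -0.25, 0], [0, 0, 0]],
    [0, [0.7, -0.2, 0], [0, 0, 0]],
    [0, [0.6, -0.2, 0], [0, 0, 0]],
    [0, [0.5, -0.15, 0], [0, 0, 0]],
    [0, [0.4, -0.04, 0], [0, 0, 0]],
  ],
)

```text
time: 8.78
ee_pos: [0.4293, 0.3466, 0.2483]
tcp_rot: [-179.9, -0.0, 78.6]
wrist_force: [0.3, 0.6, -2.4]
opening: 0.0347
```

Emit:
arm_command(
  motion=[
    [0, [0, 0, 0], [0, 0, -1]],
    [0, [0, 0, 0], [0, 0, -1]],
    [0, [0, 0, 0], [0, 0, -1]],
    [0, [0, 0, 0], [0, 0, -1]],
    [0, [0, 0, 0], [0, 0, -1]],
    [0, [0, 0, 0], [0, 0, -1]],
    [0, [0, 0, 0], [0, 0, -1]],
    [0, [0, 0, 0], [0, 0, -1]],
    [0, [0, 0, 0], [0, 0, -1]],
    [0, [0, 0, 0], [0, 0, -1]],
    [0, [0, 0, 0], [0, 0, -1]],
    [0, [0, 0, 0], [0, 0, -1]],
  ],
)

```text
time: 10.28
ee_pos: [0.4297, 0.3452, 0.2483]
tcp_rot: [-180.0, -0.1, 150.8]
wrist_force: [-0.0, 0.9, -3.1]
opening: 0.035
```

Emit:
arm_command(
  motion=[
    [0, [0, 0, 0], [0, 0, -1]],
    [0, [0, 0, 0], [0, 0, -1]],
    [0, [0, 0, 0], [0, 0, -1]],
    [0, [0, 0, 0], [0, 0, 0]],
  ],
)

```text
time: 10.78
ee_pos: [0.4297, 0.3452, 0.2485]
tcp_rot: [180.0, -0.1, 168.5]
wrist_force: [-0.1, -0.2, -2.9]
opening: 0.0345
```

```bash
python3 - <<'E'
from h import *
go(.43,.345,.058,168.4)
E
```

```text
t 10.78 shift(units) [-0.012 -0.004  3.176] turn(units) [ 0.004 -0.021  0.021]
```

Emit:
arm_command(
  motion=[
    [0, [0, 0, 0.6], [0, 0, 0]],
    [0, [0, 0, 0.7], [0, 0, 0]],
    [0, [0, 0, 0.7], [0, 0, 0]],
    [0, [0, 0, 0.6], [0, 0, 0]],
    [0, [0, 0, 0.4], [0, 0, 0]],
    [0, [0, 0, 0.12], [0, 0, 0]],
    [0, [0, 0, 0.04], [0, 0, 0]],
    [0, [0, 0, 0], [0, 0, 0]],
  ],
)

```text
time: 11.78
ee_pos: [0.4302, 0.3461, 0.0611]
tcp_rot: [179.8, -0.0, 168.5]
wrist_force: [0.1, -0.2, -3.3]
opening: 0.0344
```

Emit:
arm_command(
  motion=[
    [0, [0, 0, 0.03], [0, 0, 0]],
    [0, [0, 0, 0.02], [0, 0, 0]],
    [0, [0, 0, 0], [0, 0, 0]],
  ],
)

```text
time: 12.15
ee_pos: [0.4302, 0.3459, 0.0579]
tcp_rot: [179.9, -0.0, 168.6]
wrist_force: [-0.1, -0.7, 3.1]
opening: 0.0346
```

Contact with the tray floor (force up from -3 to +3 N). Releasing and rising.

Emit:
arm_command(
  motion=[
    [0.8, [0, 0, 0], [0, 0, 0]],
    [1, [0, 0, 0], [0, 0, 0]],
    [1, [0, 0, 0], [0, 0, 0]],
    [1, [0, 0, -0.4], [0, 0, 0]],
    [1, [0, 0, -0.7], [0, 0, 0]],
    [1, [0, 0, -0.8], [0, 0, 0]],
    [1, [0, 0, -0.8], [0, 0, 0]],
    [1, [0, 0, -0.7], [0, 0, 0]],
    [1, [0, 0, -0.6], [0, 0, 0]],
    [1, [0, 0, -0.2], [0, 0, 0]],
    [1, [0, 0, 0], [0, 0, 0]],
  ],
)

```text
time: 13.52
ee_pos: [0.4303, 0.3456, 0.3099]
tcp_rot: [179.8, 0.0, 168.6]
wrist_force: [0.9, 0.5, -0.0]
opening: 0.0852
```

```bash
python3 - <<'E'
from h import *
snap('wrist','w5')
go(.661,-.1056,.3,168.6)
E
```

```text
t 13.57 shift(units) [-5.261 -6.607  0.132] turn(units) [ 0.02  -0.008 -0.004]
```

View pics/w5.png

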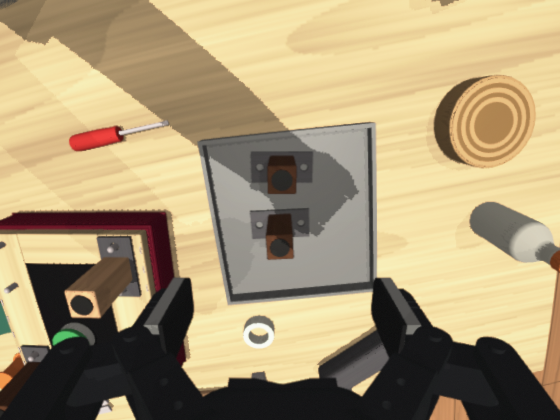

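Emit:
arm_command(
  motion=[
    [1, [-0.3, -0.3, 0], [0, 0, 0]],
    [1, [-0.5, -0.6, 0], [0, 0, 0]],
    [1, [-0.5, -0.65, 0], [0, 0, 0]],
    [1, [-0.5, -0.65, 0], [0, 0, 0]],
    [1, [-0.5, -0.65, 0], [0, 0, 0]],
    [1, [-0.5, -0.65, 0], [0, 0, 0]],
    [1, [-0.5, -0.65, 0], [0, 0, 0]],
    [1, [-0.5, -0.65, 0], [0, 0, 0]],
    [1, [-0.5, -0.65, 0], [0, 0, 0]],
    [1, [-0.5, -0.6, 0], [0, 0, 0]],
    [1, [-0.46, -0.56, 0.15], [0, 0, 0]],
    [1, [0, 0, 0], [0, 0, 0]],
  ],
)

```text
time: 15.08
ee_pos: [0.6613, -0.1087, 0.2951]
tcp_rot: [179.9, -0.3, 168.4]
wrist_force: [-0.3, 0.6, -0.8]
opening: 0.0855
```

```bash
python3 - <<'E'
from h import *
import pickle
go(.661,-.1056,.142,168.6)
c,im=snap('wrist','w6'); pickle.dump(c,open('w6.pkl','wb'))
E
```

```text
t 15.07 shift(units) [1.000e-03 4.700e-02 2.552e+00] turn(units) [ 0.013 -0.057 -0.036]
```

View pics/w6.png

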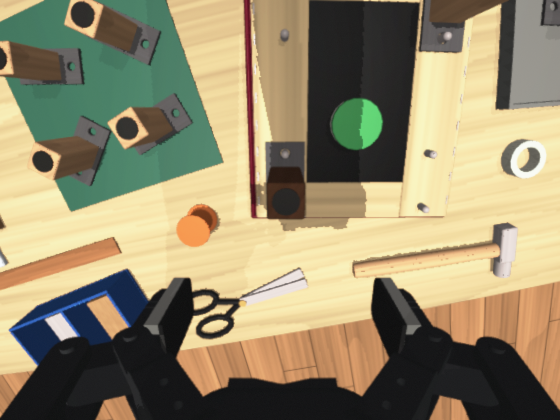

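Dark A is at (286,200), its near pin at (285,153), seat B's pin at (284,35), and the free pins at (431,153) and (424,208).

Emit:
arm_command(
  motion=[
    [1, [0, 0.05, 0.5], [0, -0.05, -0.03]],
    [1, [0, 0, 0.6], [0, 0, 0]],
    [1, [0, 0, 0.6], [0, 0, 0]],
    [1, [0, 0, 0.5], [0, 0, 0]],
    [1, [0, 0, 0.35], [0, 0, 0]],
    [1, [0, 0, 0], [0, 0, 0]],
    [0.3, [0, 0, 0], [0, 0, 0]],
    [0, [0, 0, 0], [0, 0, 0]],
    [0, [0, 0, 0], [0, 0, 0]],
    [0, [0, 0, 0], [0, 0, 0]],
    [0, [0, 0, 0], [0, 0, 0]],
  ],
  newtons=50,
)

```text
time: 16.5
ee_pos: [0.6622, -0.103, 0.1474]
tcp_rot: [179.9, 0.3, 168.7]
wrist_force: [-0.9, -1.1, 5.8]
opening: 0.0344
```

Emit:
arm_command(
  motion=[
    [0, [0, 0, -0.2], [0, 0, 0]],
    [0, [0, 0, -0.4], [0, 0, 0]],
    [0, [0, 0, -0.6], [0, 0, 0]],
    [0, [0, 0, -0.6], [0, 0, 0]],
    [0, [0, 0, 0], [0, 0, 0]],
  ],
)

```text
time: 17.12
ee_pos: [0.6622, -0.1031, 0.2573]
tcp_rot: [179.9, 0.5, 168.7]
wrist_force: [-0.1, 0.1, -2.1]
opening: 0.0342
```

```bash
python3 - <<'E'
from h import *
import pickle
go(.59,.345,.25,168.4)
c,im=snap('wrist','w7'); pickle.dump(c,open('w7.pkl','wb'))
E
```

```text
t 17.12 shift(units) [2.639 7.089 0.113] turn(units) [0.02  0.085 0.058]
```

View pics/w7.png

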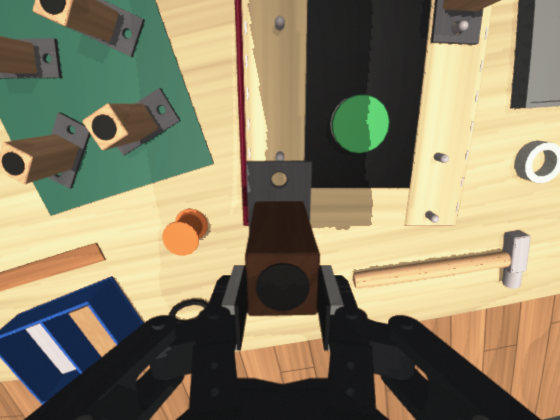

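Emit:
arm_command(
  motion=[
    [0, [0.1, 0.4, 0], [0, 0, 0]],
    [0, [0.25, 0.65, 0], [0, 0, 0]],
    [0, [0.25, 0.65, 0], [0, 0, 0]],
    [0, [0.25, 0.7, 0], [0, 0, 0]],
    [0, [0.25, 0.7, 0], [0, 0, 0]],
    [0, [0.25, 0.7, 0], [0, 0, 0]],
    [0, [0.25, 0.7, 0], [0, 0, 0]],
    [0, [0.25, 0.7, 0], [0, 0, 0]],
    [0, [0.25, 0.7, 0], [0, 0, 0]],
    [0, [0.25, 0.6, 0], [0, 0, 0]],
    [0, [0.25, 0.5, 0.1], [0, 0.08, 0.06]],
    [0, [0, 0, 0], [0, 0, 0]],
  ],
)

```text
time: 18.68
ee_pos: [0.5883, 0.3424, 0.2455]
tcp_rot: [-180.0, -0.4, 168.6]
wrist_force: [0.5, -1.2, -2.6]
opening: 0.034
```

```bash
python3 - <<'E'
from h import *
go(.592,.345,.063,168.4)
E
```

```text
t 18.68 shift(units) [-0.075  0.056  3.04 ] turn(units) [-0.003 -0.073  0.033]
```

Emit:
arm_command(
  motion=[
    [0, [-0.07, 0.05, 0.5], [0, -0.07, 0.03]],
    [0, [0, 0, 0.7], [0, 0, 0]],
    [0, [0, 0, 0.7], [0, 0, 0]],
    [0, [0, 0, 0.6], [0, 0, 0]],
    [0, [0, 0, 0.4], [0, 0, 0]],
    [0, [0, 0, 0.06], [0, 0, 0]],
    [0, [0, 0, 0.03], [0, 0, 0]],
    [0, [0, 0, 0.02], [0, 0, 0]],
    [0, [0, 0, 0], [0, 0, 0]],
  ],
)

```text
time: 19.8
ee_pos: [0.5958, 0.342, 0.0685]
tcp_rot: [179.8, 0.2, 168.2]
wrist_force: [-0.1, 0.3, -2.2]
opening: 0.0346
```

Emit:
arm_command(
  motion=[
    [0, [0, 0, 0.04], [0, 0, 0]],
    [0, [0, 0, 0.02], [0, 0, 0]],
    [0, [0, 0, 0.02], [0, 0, 0]],
    [0, [0, 0, 0], [0, 0, 0]],
  ],
)

```text
time: 20.3
ee_pos: [0.5955, 0.3418, 0.0635]
tcp_rot: [179.9, 0.2, 168.2]
wrist_force: [-1.2, -0.8, 3.2]
opening: 0.0345
```

Emit:
arm_command(
  motion=[
    [0.8, [0, 0, 0], [0, 0, 0]],
    [1, [0, 0, 0], [0, 0, 0]],
    [1, [0, 0, 0], [0, 0, 0]],
    [1, [0, 0, -0.4], [0, 0, 0]],
    [1, [0, 0, -0.7], [0, 0, 0]],
    [1, [0, 0, -0.8], [0, 0, 0]],
    [1, [0, 0, -0.8], [0, 0, 0]],
    [1, [0, 0, -0.7], [0, 0, 0]],
    [1, [0, 0, -0.5], [0, 0, 0]],
    [1, [0, 0, -0.1], [0, 0, 0]],
    [1, [0, 0, 0], [0, 0, 0]],
  ],
)

```text
time: 21.68
ee_pos: [0.595, 0.3417, 0.3018]
tcp_rot: [179.9, 0.2, 168.2]
wrist_force: [-0.4, 0.4, -0.2]
opening: 0.0852
```

```bash
python3 - <<'E'
from h import *
import pickle
ct,im=snap('top','t8'); cv2.imwrite('pics/t8c.png',cv2.resize(im[110:270,110:430],None,fx=2.5,fy=2.5,interpolation=2))
snap('wrist','w8')
# w4: expected holes
c3=pickle.load(open('w3.pkl','rb'))
s=dict(p=np.array([.4752,-.0676,.1966]),r=[179.9,-.1,78.6])
# camera extrinsic in tool frame from w3 (obs at w3: .4736,-.0678,.3007; -180,-.1,78.5)
def tm(p,r):
    T=np.eye(4);T[:3,:3]=Ro.from_euler('xyz',r,degrees=True).as_matrix();T[:3,3]=p;return T
E3=np.linalg.inv(tm([.4736,-.0678,.3007],[-180,-.1,78.5]))@c3['T']
print('cam in tool',E3.round(4))
T4=tm([.4752,-.0676,.1966],[179.9,-.1,78.6]);c4=dict(c3);c4['T']=T4@E3
for sg in(-1,1):
    P=T4@np.array([0,sg*.033,.0517-.006,1]); print(proj(c4,P[:3]))
E
```

```text
cam in tool [[-6.000e-04 -9.464e-01 -3.230e-01  8.290e-02]
 [ 1.000e+00 -5.000e-04 -4.000e-04  3.000e-04]
 [ 2.000e-04 -3.230e-01  9.464e-01 -1.719e-01]
 [ 0.000e+00  0.000e+00  0.000e+00  1.000e+00]]
[[236.91040476 226.77182414]]
[[326.60712922 226.72805364]]
```

View pics/t8c.png

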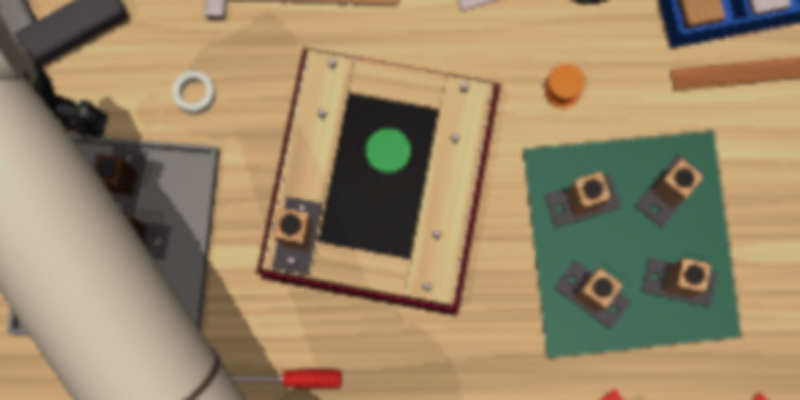

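View pics/w8.png

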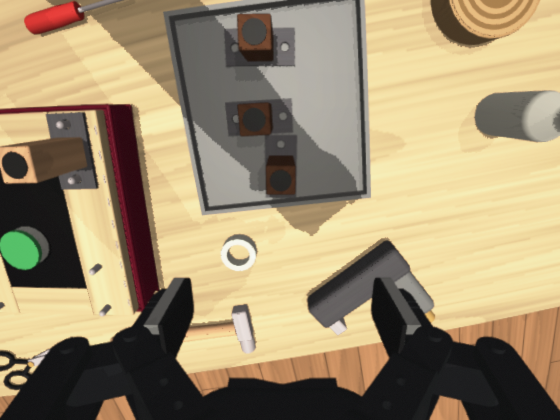

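```bash
python3 - <<'E'
import cv2
im=cv2.imread('pics/w8.png')[85:215,200:330]; cv2.imwrite('pics/w8c.png',cv2.resize(im,None,fx=4.5,fy=4.5,interpolation=2))
E
```

```text
(no output)
```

View pics/w8c.png

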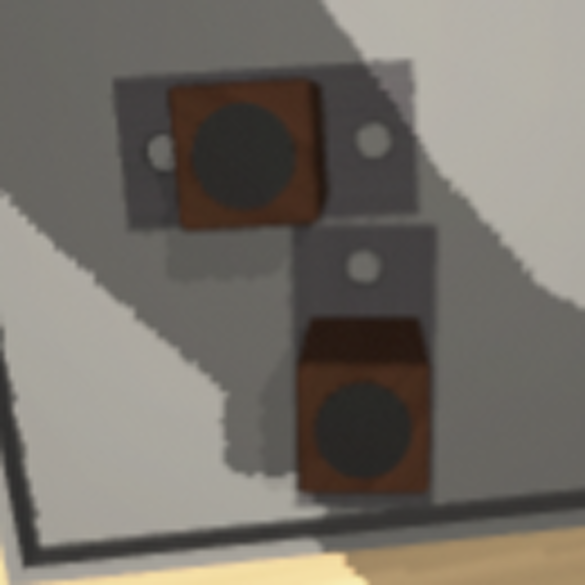

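```bash
python3 - <<'E'
from h import *
go(.50,-.33,.32,168.4)
E
```

```text
t 21.77 shift(units) [ -0.744 -11.277  -0.319] turn(units) [ 0.003  0.014 -0.032]
```

Emit:
arm_command(
  motion=[
    [1, [0, -0.4, -0.3], [0, 0, 0]],
    [1, [-0.05, -0.6, 0], [0, 0, 0]],
    [1, [-0.05, -0.7, 0], [0, 0, 0]],
    [1, [-0.05, -0.7, 0], [0, 0, 0]],
    [1, [-0.05, -0.7, 0], [0, 0, 0]],
    [1, [-0.05, -0.7, 0], [0, 0, 0]],
    [1, [-0.05, -0.7, 0], [0, 0, 0]],
    [1, [-0.05, -0.7, 0], [0, 0, 0]],
    [1, [-0.05, -0.7, 0], [0, 0, 0]],
    [1, [-0.05, -0.7, 0], [0, 0, 0]],
    [1, [-0.05, -0.7, 0], [0, 0, 0]],
    [1, [-0.05, -0.7, 0], [0, 0, 0]],
  ],
)

```text
time: 23.28
ee_pos: [0.5273, -0.137, 0.3207]
tcp_rot: [179.9, 0.2, 168.2]
wrist_force: [0.4, 0.3, -0.6]
opening: 0.0854
```

Emit:
arm_command(
  motion=[
    [1, [-0.05, -0.7, 0], [0, 0, 0]],
    [1, [-0.05, -0.7, 0], [0, 0, 0]],
    [1, [-0.05, -0.7, 0], [0, 0, 0]],
    [1, [-0.05, -0.7, 0], [0, 0, 0]],
    [1, [0, -0.45, 0], [0, 0, 0]],
    [1, [0, 0, 0], [0, 0, 0]],
  ],
)

```text
time: 24.02
ee_pos: [0.499, -0.3303, 0.3197]
tcp_rot: [179.9, 0.1, 168.0]
wrist_force: [1.5, 0.8, 0.6]
opening: 0.0855
```

```bash
python3 - <<'E'
from h import *
import pickle
go(.50,-.33,.32,168.4)
c,im=snap('wrist','w9'); pickle.dump(c,open('w9.pkl','wb'))
E
```

```text
t 24.02 shift(units) [-0.015  0.008 -0.005] turn(units) [ 0.017  0.025 -0.061]
```

View pics/w9.png

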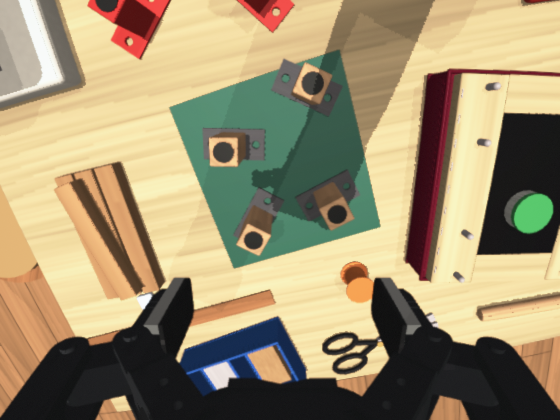

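```bash
python3 - <<'E'
import cv2
im=cv2.imread('pics/w9.png')[45:265,190:390]; cv2.imwrite('pics/w9c.png',cv2.resize(im,(720,792)[0:2],interpolation=2)[:600])
im=cv2.imread('pics/w9.png')[45:265,190:390]; cv2.imwrite('pics/w9c.png',cv2.resize(im,(545,600),interpolation=2))
E
```

```text
(no output)
```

View pics/w9c.png

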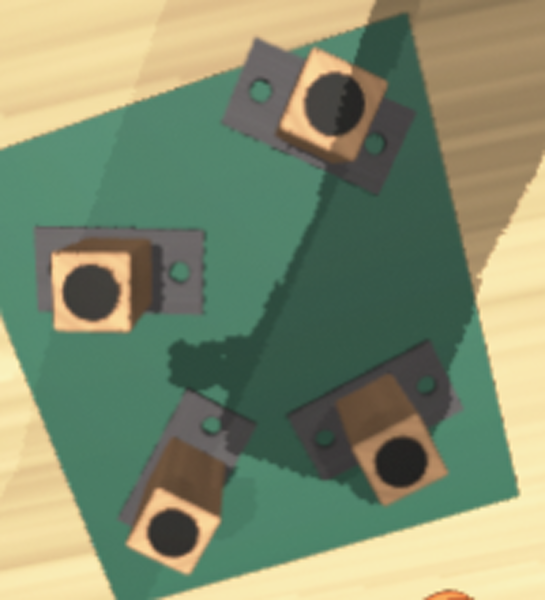

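```bash
python3 - <<'E'
from h import *
import pickle
c=pickle.load(open('w9.pkl','rb'))
Q=lambda a:np.array(a)/2.725+[190,45]-.3
W=lambda l,z=.009:plane(c,[Q(p) for p in l],z)[:,:2]
def an(a,b): d=b-a; return np.degrees(np.arctan2(d[1],d[0])).round(1),np.linalg.norm(d).round(4)
h=W([(260,90),(375,142)]);print('P3',h.mean(0).round(4),an(*h))
h=W([(326,437),(427,384)]);print('P1',h.mean(0).round(4),an(*h))
h=W([(37,227),(205,230)]);print('P4 edge',an(*h))
h=W([(188,388),(120,520)]);print('P2 edge',an(*h))
t=W([(334,103),(401,461),(91,292),(172,532)],.097);print('tops P3,P1,P4,P2',t.round(4))
h=W([(180,271),(212,424)]);print('holes P4,P2',h.round(4))
E
```

```text
P3 [ 0.3978 -0.273 ] (np.float64(55.2), np.float64(0.066))
P1 [ 0.5621 -0.2697] (np.float64(107.1), np.float64(0.0655))
P4 edge (np.float64(76.7), np.float64(0.0914))
P2 edge (np.float64(-39.8), np.float64(0.0926))
tops P3,P1,P4,P2 [[ 0.3975 -0.2727]
 [ 0.563  -0.27  ]
 [ 0.4535 -0.3951]
 [ 0.5761 -0.3871]]
holes P4,P2 [[ 0.4609 -0.3622]
 [ 0.5501 -0.3645]]
```

```bash
python3 - <<'E'
from h import *
go(.5625,-.2698,.20,107.1)
E
```

```text
t 24.07 shift(units) [-0.817  1.181  2.004] turn(units) [ 0.032  0.016 10.165]
```

Emit:
arm_command(
  motion=[
    [1, [-0.4, 0.6, 0.5], [0, 0, 0]],
    [1, [-0.42, 0.58, 0.5], [0, 0, 0]],
    [1, [0, 0, 0.5], [0, 0, 1]],
    [1, [0, 0, 0.5], [0, 0, 1]],
    [1, [0, 0, 0], [0, 0, 1]],
    [1, [0, 0, 0], [0, 0, 1]],
    [1, [0, 0, 0], [0, 0, 1]],
    [1, [0, 0, 0], [0, 0, 1]],
    [1, [0, 0, 0], [0, 0, 1]],
    [1, [0, 0, 0], [0, 0, 1]],
    [1, [0, 0, 0], [0, 0, 1]],
    [1, [0, 0, 0], [0, 0, 1]],
  ],
)

```text
time: 25.58
ee_pos: [0.5635, -0.268, 0.2007]
tcp_rot: [179.8, 0.0, 108.1]
wrist_force: [-0.9, -0.9, 0.1]
opening: 0.0856
```

Emit:
arm_command(
  motion=[
    [1, [0, 0, 0], [0.03, 0.02, 0.16]],
    [1, [0, 0, 0], [0, 0, 0]],
  ],
)

```text
time: 25.82
ee_pos: [0.5637, -0.2686, 0.2003]
tcp_rot: [180.0, -0.1, 107.4]
wrist_force: [1.0, 0.7, 0.7]
opening: 0.0858
```

```bash
python3 - <<'E'
from h import *
import pickle
go(.5625,-.2698,.055,107.1)
c,im=snap('wrist','w10'); pickle.dump(c,open('w10.pkl','wb'))
E
```

```text
t 25.82 shift(units) [-0.019 -0.026  2.422] turn(units) [ 0.006 -0.02   0.048]
```

View pics/w10.png

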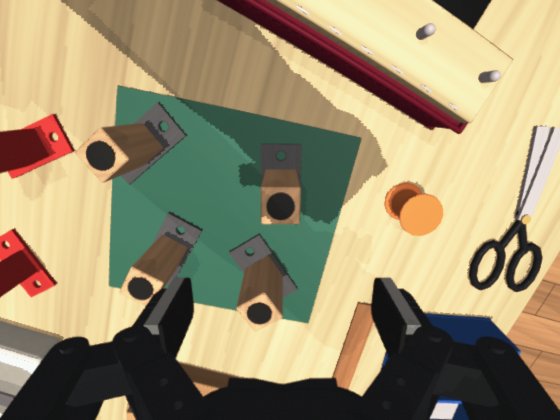

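Emit:
arm_command(
  motion=[
    [1, [-0.02, -0.02, 0.6], [0, 0, 0.04]],
    [1, [0, 0, 0.6], [0, 0, 0]],
    [1, [0, 0, 0.6], [0, 0, 0]],
    [1, [0, 0, 0.4], [0, 0, 0]],
    [1, [0, 0, 0.2], [0, 0, 0]],
    [1, [0, 0, 0], [0, 0, 0]],
    [0.3, [0, 0, 0], [0, 0, 0]],
    [0, [0, 0, 0], [0, 0, 0]],
    [0, [0, 0, 0], [0, 0, 0]],
    [0, [0, 0, 0], [0, 0, 0]],
  ],
  newtons=25,
)

```text
time: 27.12
ee_pos: [0.5632, -0.2705, 0.0569]
tcp_rot: [179.9, -0.1, 107.0]
wrist_force: [-1.5, -0.1, 5.1]
opening: 0.0354
```

```bash
python3 - <<'E'
from h import *
s=bot.get_obs();print(s['ee_pos'].round(5),s['tcp_rot'].round(2),s['qd'].round(2))
E
```

```text
[ 0.56324 -0.27048  0.05689] [ 1.7992e+02 -7.0000e-02  1.0701e+02] [ 0.15 -0.07 -0.08 -0.1   0.1   0.12]
```

Emit:
arm_command(
  motion=[
    [0.9, [0, 0, 0], [0, 0, 0]],
    [1, [0, 0, 0], [0, 0, 0]],
    [1, [0, 0, 0], [0, 0, 0]],
    [1, [0, 0, -0.6], [0, 0, 0]],
    [1, [0, 0, -0.4], [0, 0, 0]],
    [1, [0, 0, 0], [0, 0, 0]],
  ],
)

```text
time: 27.88
ee_pos: [0.5639, -0.2708, 0.118]
tcp_rot: [179.8, 0.0, 107.0]
wrist_force: [0.3, 0.1, -0.3]
opening: 0.0856
```

```bash
python3 - <<'E'
from h import *
s=bot.get_obs();print(s['ee_pos'].round(5),s['tcp_rot'].round(2),s['qd'].round(2))
E
```

```text
[ 0.56392 -0.27085  0.11796] [1.7983e+02 1.0000e-02 1.0701e+02] [ 0.05  1.09 -3.05 -1.47 -0.03 -0.03]
```

Emit:
arm_command(
  motion=[
    [1, [0, 0, 0], [0, 0, 1]],
    [1, [0, 0, 0], [0, 0, 1]],
    [1, [0, 0, 0], [0, 0, 1]],
    [1, [0, 0, 0], [0, 0, 1]],
    [1, [0, 0, 0], [0, 0, 1]],
    [1, [0, 0, 0], [0, 0, 1]],
    [1, [0, 0, 0], [0, 0, 1]],
    [1, [0, 0, 0], [0, 0, 1]],
    [1, [0, 0, 0], [0, 0, 1]],
    [1, [0, 0, 0], [0, 0, 1]],
    [1, [0, 0, 0], [0, 0, 1]],
    [1, [0, 0, 0], [0, 0, 1]],
  ],
)

```text
time: 29.38
ee_pos: [0.5625, -0.2702, 0.1144]
tcp_rot: [-179.8, -0.0, 34.8]
wrist_force: [0.7, 0.1, -0.4]
opening: 0.0856
```

Emit:
arm_command(
  motion=[
    [1, [0, 0, 0], [0, 0, 1]],
    [1, [0, 0, 0], [0, 0, 1]],
    [1, [0, 0, 0], [0, 0, 1]],
    [1, [0, 0, 0], [0, 0, 0]],
    [1, [0, 0, 0], [0, 0, 0]],
  ],
)

```text
time: 30.0
ee_pos: [0.5627, -0.2703, 0.1153]
tcp_rot: [-179.8, 0.0, 17.1]
wrist_force: [-0.3, -0.1, -0.1]
opening: 0.0854
```

```bash
python3 - <<'E'
from h import *
s=bot.get_obs();print(s['ee_pos'].round(5),s['tcp_rot'].round(2),s['qd'].round(2))
go(.56324,-.27048,.056,17)
E
```

```text
[ 0.56273 -0.27026  0.11527] [-1.7984e+02  1.0000e-02  1.7140e+01] [-0.12 -0.05  0.39  0.15  0.05  0.36]
t 30.0 shift(units) [0.007 0.009 0.988] turn(units) [-0.026  0.001  0.023]
```

Emit:
arm_command(
  motion=[
    [1, [0.01, 0.01, 0.5], [-0.03, 0, 0.02]],
    [1, [0, 0, 0.35], [0, 0, 0]],
    [1, [0, 0, 0.13], [0, 0, 0]],
    [1, [0, 0, 0], [0, 0, 0]],
    [0.3, [0, 0, 0], [0, 0, 0]],
    [0, [0, 0, 0], [0, 0, 0]],
    [0, [0, 0, 0], [0, 0, 0]],
    [0, [0, 0, 0], [0, 0, 0]],
    [0, [0, 0, 0], [0, 0, 0]],
  ],
  newtons=60,
)

```text
time: 31.12
ee_pos: [0.564, -0.2706, 0.0581]
tcp_rot: [179.9, -0.1, 16.9]
wrist_force: [-0.5, 3.1, 5.9]
opening: 0.0344
```

```bash
python3 - <<'E'
from h import *
s=bot.get_obs();print(s['ee_pos'].round(5),s['tcp_rot'].round(2),s['qd'].round(2))
E
```

```text
[ 0.56405 -0.27064  0.05812] [ 1.7991e+02 -8.0000e-02  1.6910e+01] [-0.06 -0.   -0.01 -0.06  0.   -0.05]
```

Emit:
arm_command(
  motion=[
    [0, [0, 0, -0.3], [0, 0, 0]],
    [0, [0, 0, -0.6], [0, 0, 0]],
    [0, [0, 0, -0.8], [0, 0, 0]],
    [0, [0, 0, -0.8], [0, 0, 0]],
    [0, [0, 0, -0.4], [0, 0, 0]],
    [0, [0, 0, 0], [0, 0, 0]],
  ],
)

```text
time: 31.88
ee_pos: [0.5642, -0.271, 0.2337]
tcp_rot: [179.8, -0.2, 16.9]
wrist_force: [-1.0, 0.1, -3.4]
opening: 0.0341
```

```bash
python3 - <<'E'
from h import *
import pickle
s=bot.get_obs();print(s['ee_pos'].round(5),s['tcp_rot'].round(2),s['qd'].round(2))
c,im=snap('wrist','w11'); pickle.dump((c,s),open('w11.pkl','wb'))
def tm(p,r):
    T=np.eye(4);T[:3,:3]=Ro.from_euler('xyz',r,degrees=True).as_matrix();T[:3,3]=p;return T
T=tm(s['ee_pos'],s['tcp_rot'])
for sg in (-1,1): print(proj(c,(T@[0,sg*.033,.0539-.006,1])[:3]))
E
```

```text
[ 0.56423 -0.27102  0.23367] [179.79  -0.18  16.89] [ 0.08  0.91 -4.52 -2.13 -0.02  0.06]
[[237.0794807 226.3790946]]
[[325.93321881 226.31776543]]
```

View pics/w11.png

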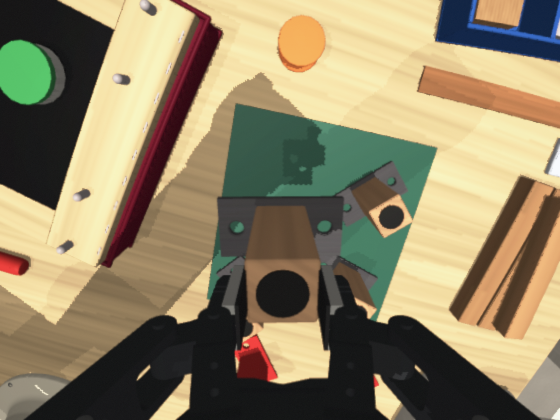

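```bash
cat >> h.py <<'E'
def tm(p,r):
    T=np.eye(4);T[:3,:3]=Ro.from_euler('xyz',r,degrees=True).as_matrix();T[:3,3]=p;return T
E
python3 - <<'E'
from h import *
import pickle
c,s=pickle.load(open('w11.pkl','rb'))
T=tm(s['ee_pos'],s['tcp_rot'])
for x in(-.0007,):
  for sg in (-1,1): print(proj(c,(T@[x,sg*.033,.0551-.006,1])[:3]))
im=cv2.imread('pics/w11.png')
a=cv2.resize(im[185:265,210:355],None,fx=5,fy=5,interpolation=2);cv2.imwrite('pics/w11c.png',a)
E
```

```text
[[237.33873278 226.68603693]]
[[325.68128656 226.62509372]]
```

View pics/w11c.png

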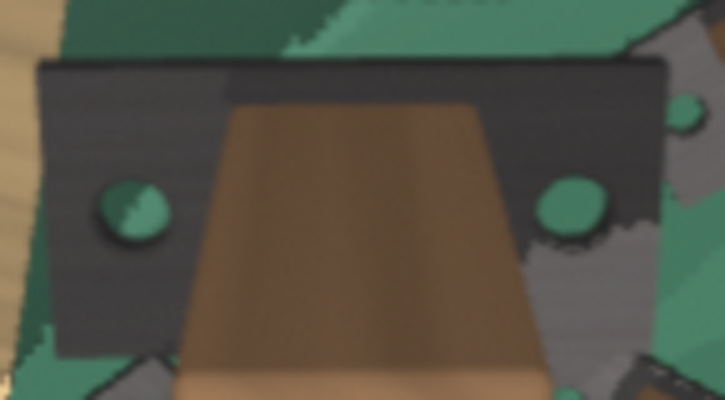

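```bash
python3 - <<'E'
from h import *
im=cv2.imread('pics/w4.png')
cv2.imwrite('pics/w4c.png',cv2.resize(im[185:265,210:355],None,fx=5,fy=5,interpolation=2))
# seat B target
go(.4742,-.0678,.255,78.5)
E
```

```text
t 31.93 shift(units) [-0.446 -3.671 -0.398] turn(units) [ 2.1000e-02 -1.0000e-03 -1.0269e+01]
```

View pics/w4c.png

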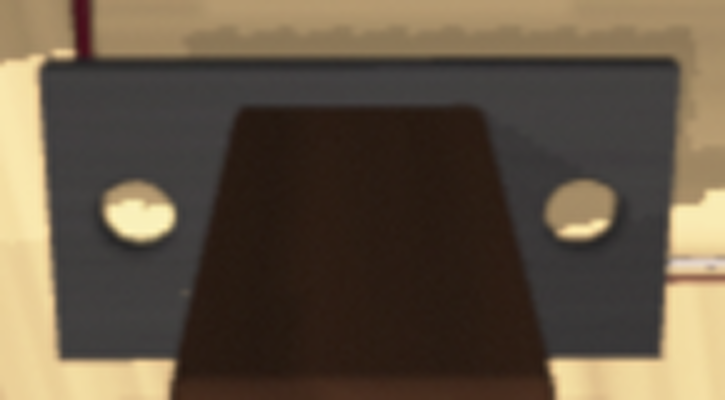

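Emit:
arm_command(
  motion=[
    [0, [0, -0.3, -0.4], [0, 0, 0]],
    [0, [-0.06, -0.5, 0], [0, 0, 0]],
    [0, [-0.08, -0.6, 0], [0, 0, -1]],
    [0, [0, 0, 0], [0, 0, -1]],
    [0, [0, 0, 0], [0, 0, -1]],
    [0, [0, 0, 0], [0, 0, -1]],
    [0, [0, 0, 0], [0, 0, -1]],
    [0, [0, 0, 0], [0, 0, -1]],
    [0, [0, 0, 0], [0, 0, -1]],
    [0, [0, 0, 0], [0, 0, -1]],
    [0, [0, 0, 0], [0, 0, -1]],
    [0, [0, 0, 0], [0, 0, -1]],
  ],
)

```text
time: 33.42
ee_pos: [0.5306, -0.1925, 0.2531]
tcp_rot: [-179.9, 0.0, 77.1]
wrist_force: [-0.2, -0.2, -2.6]
opening: 0.0337
```

```bash
python3 - <<'E'
from h import *
go(.4742,-.0678,.255,78.5)
E
```

```text
t 33.42 shift(units) [ 1.816 -1.38  -0.029] turn(units) [-0.02   0.003 -0.236]
```

Emit:
arm_command(
  motion=[
    [0, [0.5, -0.4, 0], [0, 0, -0.2]],
    [0, [0.6, -0.5, 0], [0, 0, 0]],
    [0, [0.5, -0.4, 0], [0, 0, 0]],
    [0, [0.2, -0.08, 0], [0, 0, 0]],
    [0, [0, 0, 0], [0, 0, 0]],
    [0, [0, 0, 0], [0, 0, 0]],
  ],
)

```text
time: 34.17
ee_pos: [0.4735, -0.0702, 0.2542]
tcp_rot: [180.0, 0.1, 78.1]
wrist_force: [-0.7, -1.0, -1.7]
opening: 0.0342
```

```bash
cat > look.py <<'E'
from h import *
import pickle,sys
n=sys.argv[1]
s=bot.get_obs();print(s['time'],s['ee_pos'].round(5),s['tcp_rot'].round(2),s['qd'].round(1))
c,im=snap('wrist',n); pickle.dump((c,s),open(n+'.pkl','wb'))
E
python3 look.py w12; python3 -c "
from h import *
go(.4742,-.0678,.145,78.5)"
```

```text
34.175 [ 0.47345 -0.07023  0.25424] [1.800e+02 6.000e-02 7.807e+01] [-0.6  0.2  0.4  0.1  0.   0.1]
t 34.23 shift(units) [0.045 0.004 1.822] turn(units) [-0.     0.009 -0.076]
```

View pics/w12.png

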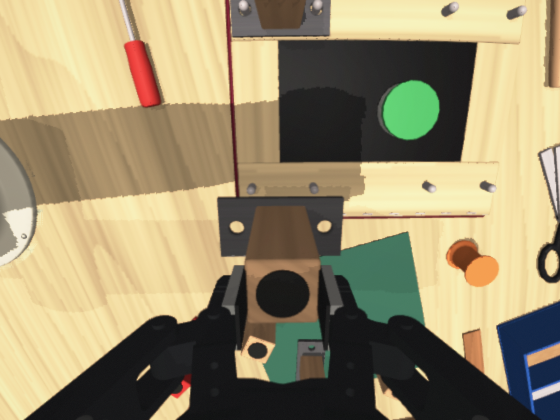

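```bash
cat > zoom.py <<'E'
import cv2,sys
n,x,y,w,h=sys.argv[1],*map(int,sys.argv[2:6]); s=750//w
im=cv2.imread(f'pics/{n}.png')[y:y+h,x:x+w]
cv2.imwrite(f'pics/{n}_{x}_{y}.png',cv2.resize(im,None,fx=s,fy=s,interpolation=2));print(s)
E
python3 zoom.py w12 220 170 125 80
```

```text
6
```

View pics/w12_220_170.png

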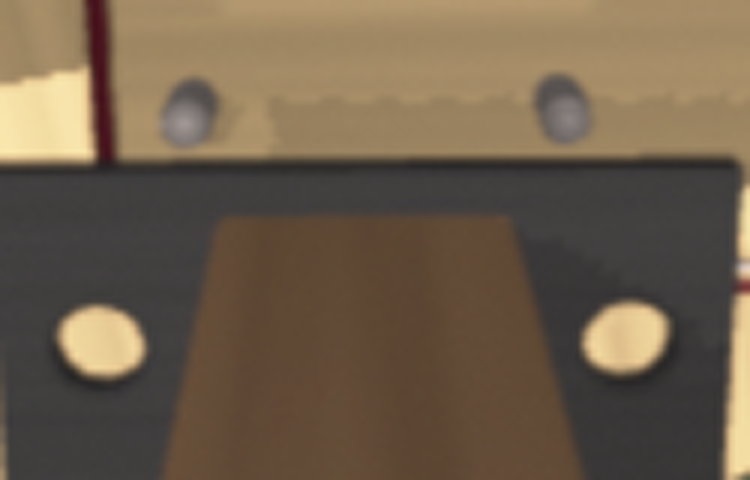

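```bash
cat > align.py <<'E'
from h import *
import pickle
def align(n,pins,holes,off,zp=.107):
    """pins/holes px [-y tool, +y tool]; off = TCP height over plate underside"""
    c,s=pickle.load(open(n+'.pkl','rb'))
    zh=s['ee_pos'][2]-off+.006
    P=plane(c,pins,zp)[:,:2];H=plane(c,holes,zh)[:,:2]
    R=Ro.from_euler('xyz',s['tcp_rot'],degrees=True).as_matrix()[:2,:2]
    g=lambda a:np.linalg.norm(a[1]-a[0]); an=lambda a:np.degrees(np.arctan2(*(a[1]-a[0])[::-1]))
    print('pins mid',P.mean(0).round(4),'sep',g(P).round(4),'ang',an(P).round(2),'| holes mid',H.mean(0).round(4),'sep',g(H).round(4),'ang',an(H).round(2))
    d=P.mean(0)-H.mean(0); print('move world mm',(d*1000).round(2),'tool units',(R.T@d/.06).round(4),'hole in tool mm',((R.T@(H.mean(0)-s['ee_pos'][:2]))*1000).round(2),'turn z units',-(an(P)-an(H))/6)
    return P,H
E
python3 - <<'E'
from align import *
align('w12',[(250.9,189.6),(314.1,189.1)],[(236.3,227.2),(324.2,226.7)],.0551)
E
```

```text
pins mid [ 0.4748 -0.0677] sep 0.0655 ang -11.52 | holes mid [ 0.4721 -0.0714] sep 0.0657 ang -11.64
move world mm [2.69 3.67] tool units [0.0692 0.0312] hole in tool mm [-1.45 -1.11] turn z units -0.02005041034390853
```

Emit:
arm_command(
  motion=[
    [0, [0.07, 0.03, 0.3], [0, 0, -0.02]],
    [0, [0, 0, 0.5], [0, 0, 0]],
    [0, [0, 0, 0.4], [0, 0, 0]],
    [0, [0, 0, 0.2], [0, 0, 0]],
    [0, [0, 0, 0], [0, 0, 0]],
    [0, [0, 0, 0], [0, 0, 0]],
  ],
)

```text
time: 34.98
ee_pos: [0.4763, -0.0661, 0.172]
tcp_rot: [179.9, 0.0, 78.2]
wrist_force: [-0.7, 1.2, -2.7]
opening: 0.0339
```

```bash
python3 look.py w13; python3 -c "
from h import *
go(.47614,-.06656,.165,78.5)"
```

```text
34.975 [ 0.47627 -0.06612  0.17196] [1.7988e+02 3.0000e-02 7.8190e+01] [ 0.1 -0.3  0.3 -0.1  0.1 -0. ]
t 35.02 shift(units) [-0.008 -0.002  0.117] turn(units) [ 0.023  0.006 -0.05 ]
```

Within 0.5 mm; slow descent over the pins.

Emit:
arm_command(
  motion=[
    [0, [-0.006, 0, 0.12], [0, 0, 0]],
    [0, [0, 0, 0.08], [0, 0, 0]],
    [0, [0, 0, 0.08], [0, 0, 0]],
    [0, [0, 0, 0], [0, 0, 0]],
  ],
)

```text
time: 35.52
ee_pos: [0.4755, -0.0662, 0.1537]
tcp_rot: [180.0, 0.0, 78.2]
wrist_force: [-0.6, 0.7, -2.4]
opening: 0.0341
```

Emit:
arm_command(
  motion=[
    [0, [0, 0, 0.08], [0, 0, 0]],
    [0, [0, 0, 0.05], [0, 0, 0]],
    [0, [0, 0, 0.02], [0, 0, 0]],
    [0, [0, 0, 0], [0, 0, 0]],
  ],
)

```text
time: 36.02
ee_pos: [0.4758, -0.0662, 0.1453]
tcp_rot: [179.9, 0.0, 78.2]
wrist_force: [-0.4, -0.1, -2.4]
opening: 0.0341
```

Emit:
arm_command(
  motion=[
    [0, [0, 0, 0.02], [0, 0, 0]],
    [0, [0, 0, 0.02], [0, 0, 0]],
    [0, [0, 0, 0], [0, 0, 0]],
  ],
)

```text
time: 36.4
ee_pos: [0.4757, -0.0662, 0.145]
tcp_rot: [179.8, 0.0, 78.2]
wrist_force: [-7.6, 1.0, 14.5]
opening: 0.0341
```

Emit:
arm_command(
  motion=[
    [0.8, [0, 0, 0], [0, 0, 0]],
    [1, [0, 0, 0], [0, 0, 0]],
    [1, [0, 0, 0], [0, 0, 0]],
    [1, [0, 0, -0.4], [0, 0, 0]],
    [1, [0, 0, -0.7], [0, 0, 0]],
    [1, [0, 0, -0.8], [0, 0, 0]],
    [1, [0, 0, -0.6], [0, 0, 0]],
    [1, [0, 0, -0.2], [0, 0, 0]],
    [1, [0, 0, 0], [0, 0, 0]],
  ],
)

```text
time: 37.52
ee_pos: [0.4759, -0.0662, 0.3046]
tcp_rot: [179.9, 0.0, 78.2]
wrist_force: [-0.6, -0.4, -0.8]
opening: 0.0855
```

```bash
python3 look.py w14; python3 zoom.py w14 230 0 290 220; python3 -c "
from h import *
go(.4535,-.3951,.2,166.7)"
```

```text
37.525 [ 0.47595 -0.06617  0.30457] [1.7994e+02 4.0000e-02 7.8210e+01] [-0.   0.1 -2.6 -0.8 -0.1  0. ]
2
t 37.58 shift(units) [-5.442  0.758  1.732] turn(units) [-7.0000e-03  4.0000e-03 -1.4748e+01]
```

View pics/w14.png

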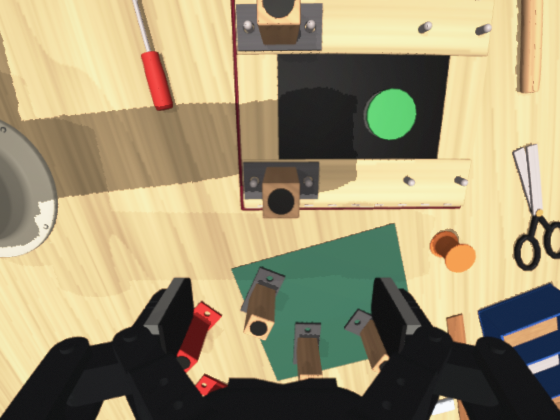

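```bash
python3 - <<'E'
from h import *
go(.3977,-.2728,.2,55.2)
ct=viewer.calibration('top'); print(plane(ct,[(360,280),(410,282)],.05).round(3))
E
```

```text
t 37.58 shift(units) [-3.636 -0.568  1.731] turn(units) [-0.     0.007  3.835]
[[ 0.268 -0.31   0.05 ]
 [ 0.259 -0.471  0.05 ]]
```

Emit:
arm_command(
  motion=[
    [1, [-0.4, 0, 0], [0, 0, 0]],
    [1, [-0.7, -0.1, 0], [0, 0, 0]],
    [1, [-0.7, -0.1, 0], [0, 0, 0]],
    [1, [-0.7, -0.1, 0.4], [0, 0, 0]],
    [1, [-0.7, -0.1, 0.5], [0, 0, 0]],
    [1, [-0.43, -0.17, 0.5], [0, 0, 0]],
    [1, [0, 0, 0.3], [0, 0, 1]],
    [1, [0, 0, 0], [0, 0, 1]],
    [1, [0, 0, 0], [0, 0, 1]],
    [1, [0, 0, 0], [0, 0, 0.83]],
    [1, [0, 0, 0], [0, 0, 0]],
  ],
)

```text
time: 38.95
ee_pos: [0.3972, -0.272, 0.2013]
tcp_rot: [-179.9, 0.0, 55.3]
wrist_force: [0.5, -0.4, -0.2]
opening: 0.0852
```

```bash
python3 look.py w15; python3 -c "
from h import *
go(.3977,-.2728,.055,55.2)"
```

```text
38.95 [ 0.39716 -0.27204  0.20132] [-1.7994e+02  1.0000e-02  5.5260e+01] [ 0.1 -0.   0.7  0.2  0.  -2.7]
t 39.0 shift(units) [-0.005  0.014  2.444] turn(units) [-0.007  0.002  0.023]
```

View pics/w15.png

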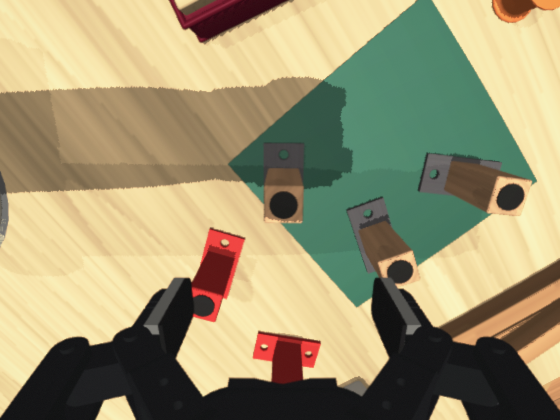

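Emit:
arm_command(
  motion=[
    [1, [0, 0.01, 0.6], [0, 0, 0.02]],
    [1, [0, 0, 0.6], [0, 0, 0]],
    [1, [0, 0, 0.6], [0, 0, 0]],
    [1, [0, 0, 0.4], [0, 0, 0]],
    [1, [0, 0, 0.22], [0, 0, 0]],
    [1, [0, 0, 0], [0, 0, 0]],
    [0.3, [0, 0, 0], [0, 0, 0]],
    [0, [0, 0, 0], [0, 0, 0]],
    [0, [0, 0, 0], [0, 0, 0]],
    [0, [0, 0, 0], [0, 0, 0]],
  ],
  newtons=25,
)

```text
time: 40.25
ee_pos: [0.3986, -0.2731, 0.0585]
tcp_rot: [179.9, 0.0, 55.1]
wrist_force: [-1.1, 1.0, 6.3]
opening: 0.0352
```

Emit:
arm_command(
  motion=[
    [0.9, [0, 0, 0], [0, 0, 0]],
    [1, [0, 0, 0], [0, 0, 0]],
    [1, [0, 0, 0], [0, 0, 0]],
    [1, [0, 0, -0.6], [0, 0, 0]],
    [1, [0, 0, -0.4], [0, 0, 0]],
    [1, [0, 0, 0], [0, 0, -1]],
    [1, [0, 0, 0], [0, 0, -1]],
    [1, [0, 0, 0], [0, 0, -1]],
    [1, [0, 0, 0], [0, 0, -1]],
    [1, [0, 0, 0], [0, 0, -1]],
    [1, [0, 0, 0], [0, 0, -1]],
    [1, [0, 0, 0], [0, 0, -1]],
  ],
)

```text
time: 41.75
ee_pos: [0.3983, -0.2728, 0.1176]
tcp_rot: [180.0, 0.0, 97.3]
wrist_force: [-0.3, -0.4, 0.1]
opening: 0.0852
```

Emit:
arm_command(
  motion=[
    [1, [0, 0, 0], [0, 0, -1]],
    [1, [0, 0, 0], [0, 0, -1]],
    [1, [0, 0, 0], [0, 0, -1]],
    [1, [0, 0, 0], [0, 0, -1]],
    [1, [0, 0, 0], [0, 0, -1]],
    [1, [0, 0, 0], [0, 0, -1]],
    [1, [0, 0, 0], [0, 0, -1]],
    [1, [0, 0, 0], [0, 0, -1]],
    [1, [0, 0, 0], [0, 0, 0]],
    [1, [0, 0, 0], [0, 0, 0]],
  ],
)

```text
time: 43.0
ee_pos: [0.3983, -0.2728, 0.1176]
tcp_rot: [-180.0, 0.1, 145.0]
wrist_force: [0.4, 0.8, 0.6]
opening: 0.0855
```

Emit:
arm_command(
  motion=[
    [1, [0, 0, 0.5], [0, 0, 0]],
    [1, [0, 0, 0.35], [0, 0, 0]],
    [1, [0, 0, 0.15], [0, 0, 0]],
    [1, [0, 0, 0], [0, 0, 0]],
    [0.3, [0, 0, 0], [0, 0, 0]],
    [0, [0, 0, 0], [0, 0, 0]],
    [0, [0, 0, 0], [0, 0, 0]],
    [0, [0, 0, 0], [0, 0, 0]],
    [0, [0, 0, 0], [0, 0, 0]],
  ],
  newtons=60,
)

```text
time: 44.12
ee_pos: [0.3986, -0.2733, 0.0585]
tcp_rot: [-180.0, 0.1, 145.1]
wrist_force: [-2.0, -1.7, 6.8]
opening: 0.0344
```

Emit:
arm_command(
  motion=[
    [0, [0, 0, -0.3], [0, 0, 0]],
    [0, [0, 0, -0.6], [0, 0, 0]],
    [0, [0, 0, -0.8], [0, 0, 0]],
    [0, [0, 0, -0.8], [0, 0, 0]],
    [0, [0, 0, -0.7], [0, 0, 0]],
    [0, [0, 0, 0], [0, 0, 0]],
  ],
)

```text
time: 44.88
ee_pos: [0.399, -0.2732, 0.2534]
tcp_rot: [-180.0, 0.4, 145.1]
wrist_force: [0.2, -0.5, -3.8]
opening: 0.0346
```

```bash
python3 -c "
from h import *
go(.661,-.1056,.255,78.5)"
```

```text
t 44.88 shift(units) [-1.984  4.788 -0.014] turn(units) [ 0.035  0.054 11.102]
```

Emit:
arm_command(
  motion=[
    [0, [-0.15, 0.35, 0], [0, 0, 0]],
    [0, [-0.25, 0.6, 0], [0, 0, 0]],
    [0, [-0.27, 0.65, 0], [0, 0, 0]],
    [0, [-0.27, 0.65, 0], [0, 0, 0]],
    [0, [-0.27, 0.65, 0], [0, 0, 0]],
    [0, [-0.27, 0.65, 0], [0, 0, 0]],
    [0, [-0.27, 0.65, 0], [0, 0, 0]],
    [0, [-0.23, 0.58, 0], [0, 0, 0]],
    [0, [0, 0, 0], [0, 0, 1]],
    [0, [0, 0, 0], [0, 0, 1]],
    [0, [0, 0, 0], [0, 0, 1]],
    [0, [0, 0, 0], [0, 0, 1]],
  ],
)

```text
time: 46.38
ee_pos: [0.6593, -0.1052, 0.2482]
tcp_rot: [-179.9, -0.0, 120.9]
wrist_force: [-0.2, -0.6, -2.1]
opening: 0.0344
```

Emit:
arm_command(
  motion=[
    [0, [0, 0, 0], [0, 0, 1]],
    [0, [0, 0, 0], [0, 0, 1]],
    [0, [0, 0, 0], [0, 0, 1]],
    [0, [0, 0, 0], [0, 0, 1]],
    [0, [0, 0, 0], [0, 0, 1]],
    [0, [0, 0, 0], [0, 0, 1]],
    [0, [0, 0, 0], [0, 0, 1]],
    [0, [0, 0, 0], [0, 0, 0.1]],
    [0, [0, 0, 0], [0, 0, 0]],
  ],
)

```text
time: 47.5
ee_pos: [0.6595, -0.1054, 0.249]
tcp_rot: [-180.0, 0.0, 78.6]
wrist_force: [-0.2, -0.8, -3.4]
opening: 0.034
```

```bash
python3 -c "
from h import *
go(.661,-.1056,.255,78.5)"
```

```text
t 47.5 shift(units) [ 0.001  0.025 -0.1  ] turn(units) [-0.003  0.007  0.02 ]
```

Emit:
arm_command(
  motion=[
    [0, [0, 0.025, -0.1], [0, 0, 0.02]],
    [0, [0, 0, 0], [0, 0, 0]],
    [0, [0, 0, 0], [0, 0, 0]],
  ],
)

```text
time: 47.88
ee_pos: [0.6613, -0.1057, 0.2558]
tcp_rot: [179.9, 0.0, 78.4]
wrist_force: [0.1, -0.8, -3.4]
opening: 0.0338
```

```bash
python3 look.py w16; python3 zoom.py w16 220 165 125 85
```

```text
47.875 [ 0.66126 -0.10575  0.25583] [1.7994e+02 4.0000e-02 7.8410e+01] [-0.  -0.1 -0.5 -0.1 -0.   0.2]
6
```

View pics/w16_220_165.png

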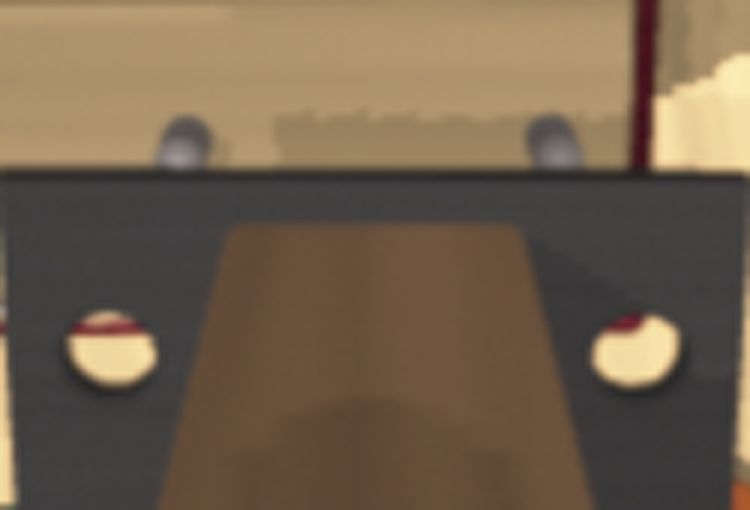

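View pics/w16.png

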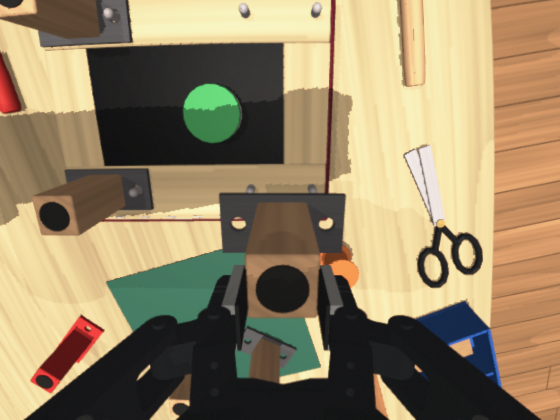

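Emit:
arm_command(
  motion=[
    [0, [-0.1, 0, -0.4], [0, 0, 0]],
    [0, [0, 0, 0], [0, 0, 0]],
    [0, [0, 0, 0], [0, 0, 0]],
  ],
)

```text
time: 48.3
ee_pos: [0.6601, -0.1115, 0.279]
tcp_rot: [180.0, 0.0, 78.4]
wrist_force: [-0.1, 0.5, -2.7]
opening: 0.034
```

```bash
python3 look.py w17; python3 zoom.py w17 220 165 125 85
```

```text
48.3 [ 0.66007 -0.11148  0.27899] [1.7997e+02 3.0000e-02 7.8390e+01] [ 0.2  0.2 -0.8  0.2  0.  -0. ]
6
```

View pics/w17_220_165.png

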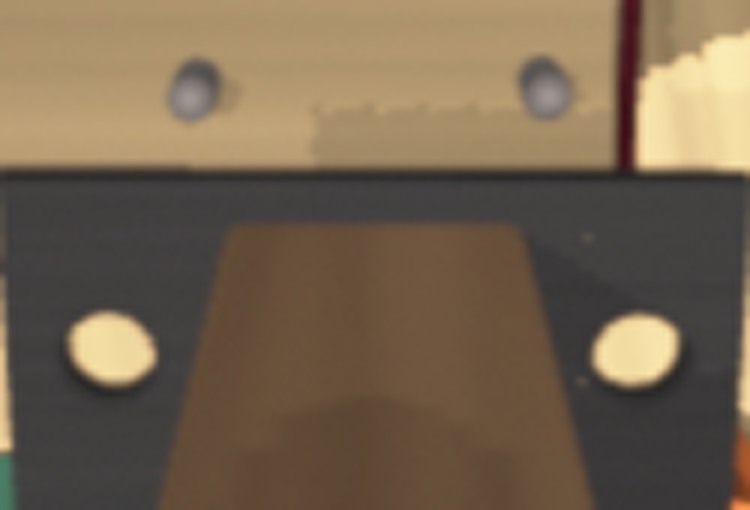

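```bash
python3 - <<'E'
from align import *
q=lambda x,y:(220+x/6-.42,165+y/6-.42)
align('w17',[q(192,97),q(548,96)],[q(110,354),q(638,354)],.0555)
E
```

```text
pins mid [ 0.6609 -0.1051] sep 0.0657 ang -11.5 | holes mid [ 0.6605 -0.1104] sep 0.0657 ang -11.67
move world mm [0.43 5.34] tool units [ 0.0887 -0.0109] hole in tool mm [1.11 0.22] turn z units -0.028510649981236053
```

Emit:
arm_command(
  motion=[
    [0, [0.089, -0.011, 0.3], [0, 0, -0.03]],
    [0, [0, 0, 0.5], [0, 0, 0]],
    [0, [0, 0, 0.5], [0, 0, 0]],
    [0, [0, 0, 0.33], [0, 0, 0]],
    [0, [0, 0, 0.1], [0, 0, 0]],
    [0, [0, 0, 0], [0, 0, 0]],
    [0, [0, 0, 0], [0, 0, 0]],
  ],
)

```text
time: 49.22
ee_pos: [0.6608, -0.1063, 0.177]
tcp_rot: [179.9, 0.0, 78.6]
wrist_force: [0.0, 0.1, -3.5]
opening: 0.034
```

```bash
python3 -c "
from h import *
go(.6605,-.10614,.165,78.5)"
```

```text
t 49.23 shift(units) [ 0.002 -0.006  0.2  ] turn(units) [0.022 0.006 0.012]
```

Emit:
arm_command(
  motion=[
    [0, [0, -0.005, 0.18], [0, 0, 0.01]],
    [0, [0, 0, 0.1], [0, 0, 0]],
    [0, [0, 0, 0.08], [0, 0, 0]],
    [0, [0, 0, 0], [0, 0, 0]],
  ],
)

```text
time: 49.72
ee_pos: [0.6599, -0.1062, 0.1538]
tcp_rot: [180.0, 0.0, 78.5]
wrist_force: [0.0, -0.9, -2.0]
opening: 0.0338
```

Emit:
arm_command(
  motion=[
    [0, [0, 0, 0.08], [0, 0, 0]],
    [0, [0, 0, 0.04], [0, 0, 0]],
    [0, [0, 0, 0.03], [0, 0, 0]],
    [0, [0, 0, 0.02], [0, 0, 0]],
    [0, [0, 0, 0], [0, 0, 0]],
  ],
)

```text
time: 50.35
ee_pos: [0.6602, -0.1062, 0.1456]
tcp_rot: [179.9, 0.0, 78.5]
wrist_force: [-2.4, 0.5, 4.9]
opening: 0.0341
```

Emit:
arm_command(
  motion=[
    [0, [0, 0, 0.02], [0, 0, 0]],
    [0.8, [0, 0, 0], [0, 0, 0]],
    [1, [0, 0, 0], [0, 0, 0]],
    [1, [0, 0, 0], [0, 0, 0]],
    [1, [0, 0, -0.4], [0, 0, 0]],
    [1, [0, 0, -0.7], [0, 0, 0]],
    [1, [0, 0, -0.8], [0, 0, 0]],
    [1, [0, 0, -0.6], [0, 0, 0]],
    [1, [0, 0, -0.2], [0, 0, 0]],
    [1, [0, 0, 0], [0, 0, 0]],
  ],
)

```text
time: 51.6
ee_pos: [0.6606, -0.1062, 0.3055]
tcp_rot: [179.9, 0.0, 78.5]
wrist_force: [0.2, -0.1, -0.2]
opening: 0.0855
```

```bash
python3 look.py w18; python3 -c "
from h import *
go(.4535,-.3951,.3,76.7)"
```

```text
51.6 [ 0.66057 -0.10621  0.30553] [1.7986e+02 3.0000e-02 7.8510e+01] [-0.1 -0.1 -3.3 -1.2 -0.   0.1]
t 51.65 shift(units) [-5.405 -2.42   0.076] turn(units) [0.009 0.006 0.302]
```

View pics/w18.png

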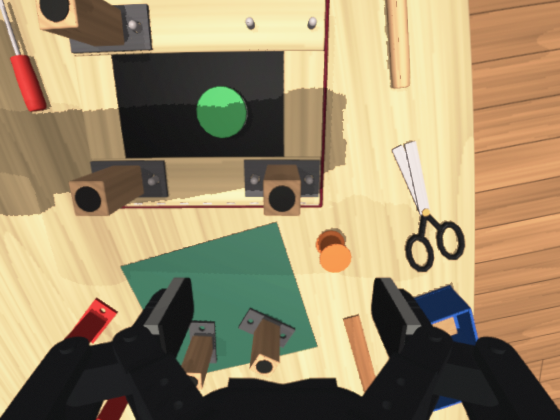

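Emit:
arm_command(
  motion=[
    [1, [-0.4, -0.15, 0], [0, 0, 0]],
    [1, [-0.65, -0.28, 0], [0, 0, 0]],
    [1, [-0.65, -0.28, 0], [0, 0, 0]],
    [1, [-0.65, -0.28, 0], [0, 0, 0]],
    [1, [-0.65, -0.28, 0], [0, 0, 0]],
    [1, [-0.65, -0.28, 0], [0, 0, 0]],
    [1, [-0.65, -0.28, 0.3], [0, 0, 0]],
    [1, [-0.65, -0.28, 0.5], [0, 0, 0.3]],
    [1, [-0.45, -0.31, 0.5], [0, 0, 0]],
    [1, [0, 0, 0.45], [0, 0, 0]],
    [1, [0, 0, 0], [0, 0, 0]],
  ],
)

```text
time: 53.02
ee_pos: [0.4511, -0.3933, 0.197]
tcp_rot: [-179.8, -0.1, 76.7]
wrist_force: [0.2, 0.2, 0.5]
opening: 0.0854
```

```bash
python3 look.py w19; python3 -c "
from h import *
go(.4535,-.3951,.055,76.7)"
```

```text
53.025 [ 0.45108 -0.39327  0.19698] [-1.798e+02 -1.000e-01  7.666e+01] [ 0.9 -0.4  4.6  2.1  0.1  0.1]
t 53.08 shift(units) [-0.022  0.036  2.399] turn(units) [-0.011 -0.005 -0.   ]
```

View pics/w19.png

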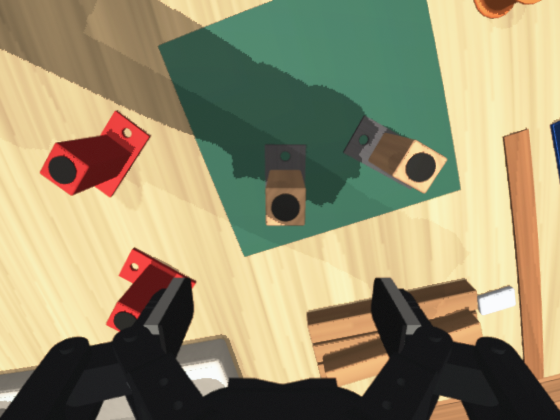

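Emit:
arm_command(
  motion=[
    [1, [-0.02, 0.035, 0.6], [0, 0, 0]],
    [1, [0, 0, 0.6], [0, 0, 0]],
    [1, [0, 0, 0.6], [0, 0, 0]],
    [1, [0, 0, 0.4], [0, 0, 0]],
    [1, [0, 0, 0.18], [0, 0, 0]],
    [1, [0, 0, 0], [0, 0, 0]],
    [0.3, [0, 0, 0], [0, 0, 0]],
    [0, [0, 0, 0], [0, 0, 0]],
    [0, [0, 0, 0], [0, 0, 0]],
    [0, [0, 0, 0], [0, 0, 0]],
  ],
  newtons=25,
)

```text
time: 54.32
ee_pos: [0.4546, -0.3961, 0.0581]
tcp_rot: [179.9, 0.1, 76.7]
wrist_force: [-0.9, 1.1, 6.3]
opening: 0.0357
```

Emit:
arm_command(
  motion=[
    [0.9, [0, 0, 0], [0, 0, 0]],
    [1, [0, 0, 0], [0, 0, 0]],
    [1, [0, 0, 0], [0, 0, 0]],
    [1, [0, 0, -0.6], [0, 0, 0]],
    [1, [0, 0, -0.4], [0, 0, 0]],
    [1, [0, 0, 0], [0, 0, -1]],
    [1, [0, 0, 0], [0, 0, -1]],
    [1, [0, 0, 0], [0, 0, -1]],
    [1, [0, 0, 0], [0, 0, -1]],
    [1, [0, 0, 0], [0, 0, -1]],
    [1, [0, 0, 0], [0, 0, -1]],
    [1, [0, 0, 0], [0, 0, -1]],
  ],
)

```text
time: 55.82
ee_pos: [0.4544, -0.3957, 0.1171]
tcp_rot: [180.0, 0.0, 118.9]
wrist_force: [1.1, 1.0, 0.0]
opening: 0.0852
```

Emit:
arm_command(
  motion=[
    [1, [0, 0, 0], [0, 0, -1]],
    [1, [0, 0, 0], [0, 0, -1]],
    [1, [0, 0, 0], [0, 0, -1]],
    [1, [0, 0, 0], [0, 0, -1]],
    [1, [0, 0, 0], [0, 0, -1]],
    [1, [0, 0, 0], [0, 0, -1]],
    [1, [0, 0, 0], [0, 0, -1]],
    [1, [0, 0, 0], [0, 0, -1]],
    [1, [0, 0, 0], [0, 0, 0]],
    [1, [0, 0, 0], [0, 0, 0]],
  ],
)

```text
time: 57.08
ee_pos: [0.4544, -0.3958, 0.1171]
tcp_rot: [-180.0, 0.0, 166.6]
wrist_force: [0.2, 0.2, 0.3]
opening: 0.0853
```

Emit:
arm_command(
  motion=[
    [1, [0, 0, 0.5], [0, 0, 0]],
    [1, [0, 0, 0.35], [0, 0, 0]],
    [1, [0, 0, 0.15], [0, 0, 0]],
    [1, [0, 0, 0], [0, 0, 0]],
    [0.3, [0, 0, 0], [0, 0, 0]],
    [0, [0, 0, 0], [0, 0, 0]],
    [0, [0, 0, 0], [0, 0, 0]],
    [0, [0, 0, 0], [0, 0, 0]],
    [0, [0, 0, 0], [0, 0, 0]],
  ],
  newtons=60,
)

```text
time: 58.2
ee_pos: [0.4548, -0.3959, 0.0581]
tcp_rot: [-179.9, 0.1, 166.7]
wrist_force: [0.1, 2.8, 5.6]
opening: 0.0342
```

Emit:
arm_command(
  motion=[
    [0, [0, 0, -0.3], [0, 0, 0]],
    [0, [0, 0, -0.6], [0, 0, 0]],
    [0, [0, 0, -0.8], [0, 0, 0]],
    [0, [0, 0, -0.8], [0, 0, 0]],
    [0, [0, 0, -0.8], [0, 0, 0]],
    [0, [0, 0, -0.4], [0, 0, 0]],
    [0, [0, 0, 0], [0, 0, 0]],
  ],
)

```text
time: 59.08
ee_pos: [0.4547, -0.3961, 0.2815]
tcp_rot: [-179.9, 0.2, 166.7]
wrist_force: [-0.3, 0.3, -3.5]
opening: 0.0342
```

```bash
python3 -c "
from h import *
go(.693,.055,.279,78.5)"
```

```text
t 59.08 shift(units) [-2.137  8.23   0.03 ] turn(units) [1.1000e-02 4.7000e-02 1.4701e+01]
```

Emit:
arm_command(
  motion=[
    [0, [-0.1, 0.35, 0], [0, 0, 0]],
    [0, [-0.15, 0.6, 0], [0, 0, 0]],
    [0, [-0.17, 0.65, 0], [0, 0, 0]],
    [0, [-0.17, 0.65, 0], [0, 0, 0]],
    [0, [-0.17, 0.65, 0], [0, 0, 0]],
    [0, [-0.17, 0.65, 0], [0, 0, 0]],
    [0, [-0.17, 0.65, 0], [0, 0, 0]],
    [0, [-0.17, 0.65, 0], [0, 0, 0]],
    [0, [-0.17, 0.65, 0], [0, 0, 0]],
    [0, [-0.17, 0.65, 0], [0, 0, 0]],
    [0, [-0.17, 0.65, 0], [0, 0, 0]],
    [0, [-0.17, 0.65, 0], [0, 0, 0]],
  ],
)

```text
time: 60.58
ee_pos: [0.6708, 0.0149, 0.2775]
tcp_rot: [-179.9, -0.1, 166.7]
wrist_force: [1.5, -0.5, -2.9]
opening: 0.034
```

Emit:
arm_command(
  motion=[
    [0, [-0.17, 0.5, 0], [0, 0, 0]],
    [0, [-0.02, 0.28, 0], [0, 0, 1]],
    [0, [0, 0, 0], [0, 0, 1]],
    [0, [0, 0, 0], [0, 0, 1]],
    [0, [0, 0, 0], [0, 0, 1]],
    [0, [0, 0, 0], [0, 0, 1]],
    [0, [0, 0, 0], [0, 0, 1]],
    [0, [0, 0, 0], [0, 0, 1]],
    [0, [0, 0, 0], [0, 0, 1]],
    [0, [0, 0, 0], [0, 0, 1]],
    [0, [0, 0, 0], [0, 0, 1]],
    [0, [0, 0, 0], [0, 0, 1]],
  ],
)

```text
time: 62.08
ee_pos: [0.6922, 0.0566, 0.2773]
tcp_rot: [-179.9, 0.0, 100.5]
wrist_force: [-0.7, 1.1, -2.7]
opening: 0.0338
```

Emit:
arm_command(
  motion=[
    [0, [0, 0, 0], [0, 0, 1]],
    [0, [0, 0, 0], [0, 0, 1]],
    [0, [0, 0, 0], [0, 0, 1]],
    [0, [0, 0, 0], [0, 0, 0.7]],
    [0, [0, 0, 0], [0, 0, 0]],
  ],
)

```text
time: 62.7
ee_pos: [0.6923, 0.0564, 0.2777]
tcp_rot: [-179.9, 0.1, 78.6]
wrist_force: [0.3, -0.1, -3.3]
opening: 0.0343
```

```bash
python3 -c "
from h import *
go(.693,.055,.279,78.5)"
```

```text
t 62.7 shift(units) [-0.021  0.016 -0.022] turn(units) [-0.013  0.011  0.013]
```

```bash
python3 look.py w20; python3 zoom.py w20 220 165 125 85
```

```text
62.7 [0.69229 0.05642 0.27765] [-1.7992e+02  7.0000e-02  7.8580e+01] [-0.2 -0.   0.5  0.1 -0.1 -2.6]
6
```

View pics/w20_220_165.png

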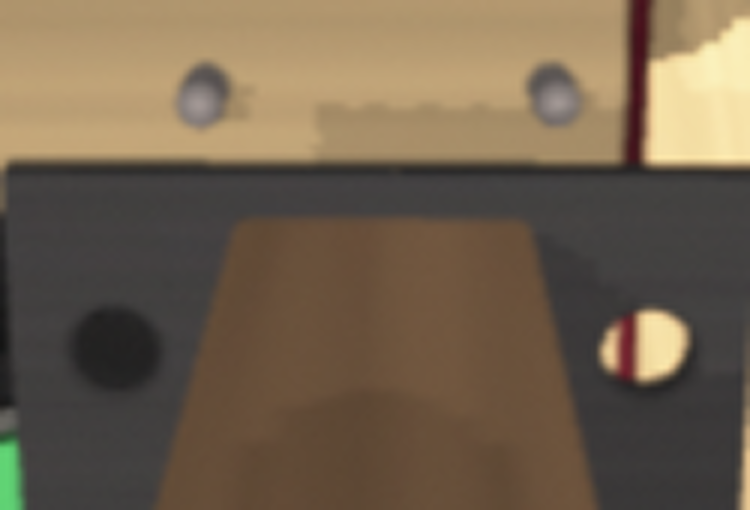

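```bash
python3 - <<'E'
from align import *
q=lambda x,y:(220+x/6-.42,165+y/6-.42)
align('w20',[q(202,102),q(556,101)],[q(116,348),q(645,350)],.0551)
E
```

```text
pins mid [0.6942 0.0618] sep 0.0651 ang -11.29 | holes mid [0.6935 0.0581] sep 0.0656 ang -11.68
move world mm [0.7  3.73] tool units [ 0.0633 -0.0008] hole in tool mm [1.91 0.88] turn z units -0.06506041407905716
```

Emit:
arm_command(
  motion=[
    [0, [0.062, 0, 0.3], [0, 0, -0.03]],
    [0, [0, 0, 0.5], [0, 0, 0]],
    [0, [0, 0, 0.5], [0, 0, 0]],
    [0, [0, 0, 0.33], [0, 0, 0]],
    [0, [0, 0, 0.08], [0, 0, 0]],
    [0, [0, 0, 0], [0, 0, 0]],
    [0, [0, 0, 0], [0, 0, 0]],
  ],
)

```text
time: 63.62
ee_pos: [0.694, 0.0591, 0.1776]
tcp_rot: [179.9, 0.0, 78.7]
wrist_force: [-0.3, -0.0, -3.4]
opening: 0.0338
```

```bash
python3 -c "
from h import *
go(.693,.0601,.165,78.6)"
```

```text
t 63.62 shift(units) [ 0.013 -0.02   0.211] turn(units) [0.024 0.002 0.019]
```

Emit:
arm_command(
  motion=[
    [0, [0.012, -0.018, 0.1], [0, 0, 0.01]],
    [0, [0, 0, 0.09], [0, 0, 0]],
    [0, [0, 0, 0], [0, 0, 0]],
  ],
)

```text
time: 64.0
ee_pos: [0.6924, 0.0599, 0.1643]
tcp_rot: [-180.0, 0.1, 78.6]
wrist_force: [0.4, -0.7, -3.2]
opening: 0.0345
```

```bash
python3 -c "
from h import *
go(.693,.0601,.155,78.6)"
```

```text
t 64.0 shift(units) [0.006 0.009 0.155] turn(units) [-0.001  0.009  0.005]
```

Emit:
arm_command(
  motion=[
    [0, [0.004, 0.007, 0.07], [0, 0, 0]],
    [0, [0, 0, 0.07], [0, 0, 0]],
    [0, [0, 0, 0], [0, 0, 0]],
  ],
)

```text
time: 64.38
ee_pos: [0.693, 0.06, 0.1561]
tcp_rot: [180.0, 0.1, 78.6]
wrist_force: [0.5, -0.1, -3.2]
opening: 0.0343
```

Emit:
arm_command(
  motion=[
    [0, [0, 0, 0.1], [0, 0, 0]],
    [0, [0, 0, 0.05], [0, 0, 0]],
    [0, [0, 0, 0.03], [0, 0, 0]],
    [0, [0, 0, 0.02], [0, 0, 0]],
    [0, [0, 0, 0], [0, 0, 0]],
  ],
)

```text
time: 65.0
ee_pos: [0.6932, 0.06, 0.1452]
tcp_rot: [179.9, 0.0, 78.6]
wrist_force: [-0.1, -0.2, 0.4]
opening: 0.0342
```

Emit:
arm_command(
  motion=[
    [0, [0, 0, 0.03], [0, 0, 0]],
    [0, [0, 0, 0], [0, 0, 0]],
  ],
)

```text
time: 65.25
ee_pos: [0.6935, 0.06, 0.145]
tcp_rot: [179.8, -0.0, 78.6]
wrist_force: [-2.0, 0.5, 9.0]
opening: 0.0341
```

Emit:
arm_command(
  motion=[
    [0.8, [0, 0, 0], [0, 0, 0]],
    [1, [0, 0, 0], [0, 0, 0]],
    [1, [0, 0, 0], [0, 0, 0]],
    [1, [0, 0, -0.4], [0, 0, 0]],
    [1, [0, 0, -0.7], [0, 0, 0]],
    [1, [0, 0, -0.8], [0, 0, 0]],
    [1, [0, 0, -0.7], [0, 0, 0]],
    [1, [-0.6, 0, -0.2], [0, 0, 0]],
    [1, [-0.6, 0, 0], [0, 0, 0]],
    [1, [0, 0, 0], [0, 0, 0]],
  ],
)

```text
time: 66.5
ee_pos: [0.6786, -0.0127, 0.3112]
tcp_rot: [179.9, 0.1, 78.5]
wrist_force: [-0.8, 0.7, -0.6]
opening: 0.0856
```

```bash
python3 look.py w21; python3 - <<'E'
from h import *
for n in('top','scene'): snap(n,n+'9')
a=cv2.imread('pics/scene9.png')[140:310,120:480]; b=cv2.imread('pics/top9.png')[110:270,110:430]
cv2.imwrite('pics/sc9.png',cv2.resize(a,None,fx=2.2,fy=2.2,interpolation=2)); cv2.imwrite('pics/tc9.png',cv2.resize(b,None,fx=2.5,fy=2.5,interpolation=2))
E
```

```text
66.5 [ 0.67861 -0.01268  0.31121] [1.7992e+02 5.0000e-02 7.8470e+01] [2.2 0.8 0.4 0.3 0.8 1.5]
```

View pics/w21.png

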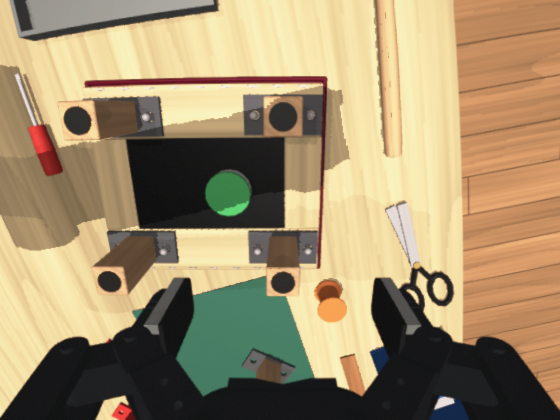

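View pics/sc9.png

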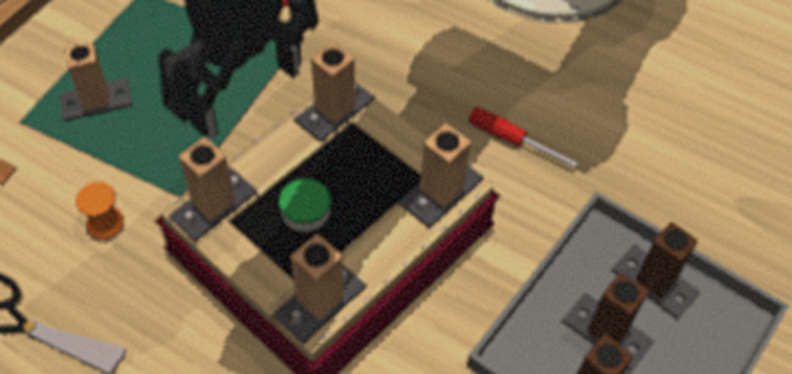

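View pics/tc9.png

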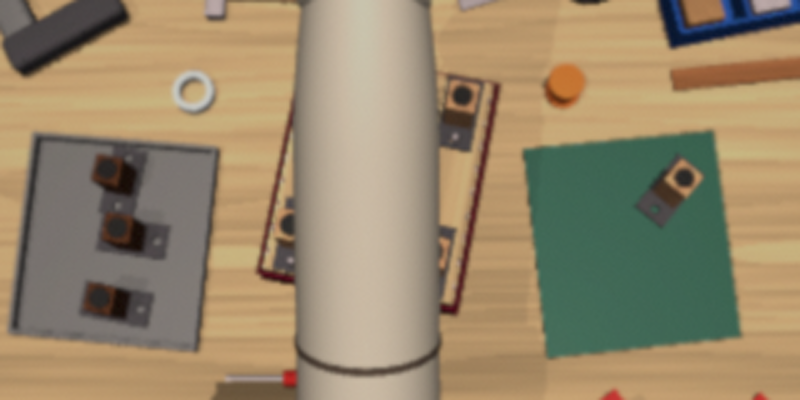

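```bash
python3 - <<'E'
from h import *
import pickle
c,s=pickle.load(open('w21.pkl','rb')); cs=viewer.calibration('scene'); ct=viewer.calibration('top')
S=lambda a:np.array(a)/2.2+[120,140]-.3; T=lambda a:np.array(a)/2.5+110-.3
for n,a,b in (('C',(284,117),(317,255)),('A',(283,282),(204,155)),('B',(110,282),(333,58))):
    x,e=tri([(k['T'][:3,3],ray(k,[p])[1][0]) for k,p in((c,a),(cs,S(b)))]);print(n,x.round(4),round(e,4))
for n,a,b in (('dA',(107,170),(610,355)),('dT',(118,228),(626,291)),('dB',(99,298),(677,240)),('spare',(684,178),(80,54)),('tin',None,None)):
    if a is None: continue
    x,e=tri([(k['T'][:3,3],ray(k,[p])[1][0]) for k,p in((ct,T(a)),(cs,S(b)))]);print(n,x.round(4),round(e,4))
E
```

```text
C [0.6954 0.0614 0.1859] 0.0008
A [ 0.6616 -0.1028  0.1884] 0.0005
B [ 0.4571 -0.08    0.1602] 0.0001
dA [0.5916 0.3404 0.0989] 0.0001
dT [0.5174 0.3245 0.1   ] 0.0002
dB [0.4299 0.3465 0.0996] 0.0
spare [ 0.5763 -0.3858  0.0964] 0.0009
```

```bash
python3 - <<'E'
from h import *
import pickle
c,s=pickle.load(open('w21.pkl','rb')); cs=viewer.calibration('scene')
for P in((.4748,-.0677,.184),(.661,-.1055,.184),(.6942,.0615,.184)): 
    p=proj(cs,P)[0];print(proj(c,P)[0].round(1),p.round(1),((p+.3-[120,140])*2.2).round(0))
E
python3 zoom.py w21 85 220 110 80; python3 - <<'E'
import cv2
a=cv2.imread('pics/scene9.png')[150:290,190:350];cv2.imwrite('pics/s9z.png',cv2.resize(a,None,fx=4,fy=4,interpolation=2))
E
```

```text
[109.8 280.9] [271. 166.] [333.  58.]
[282.9 281.7] [211.8 210.4] [203. 156.]
[281.9 116.5] [263.8 255.7] [317. 255.]
6
```

View pics/w21_85_220.png

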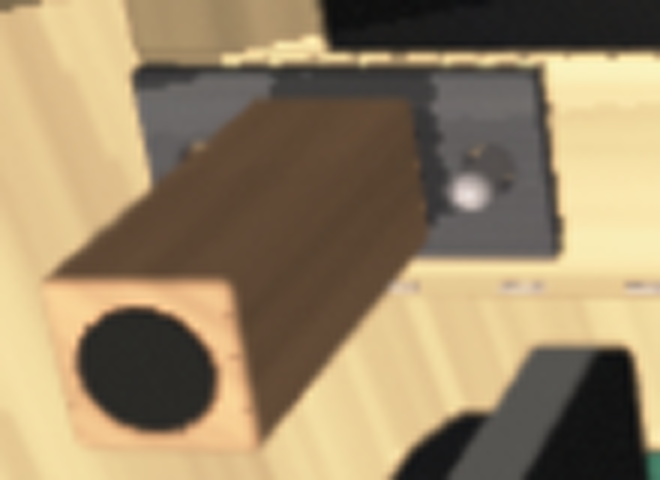

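View pics/s9z.png

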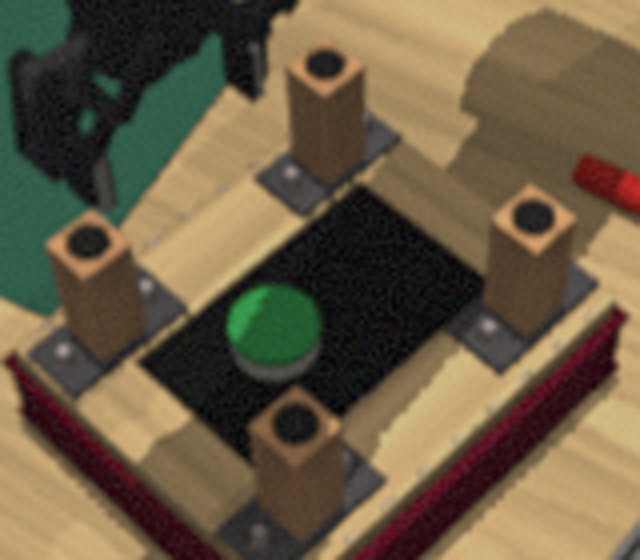

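```bash
python3 -c "
from workcell import bot
print(bot.job_done())"
```

```text
the job is handed in; nothing more can be done
None
```

The stool now stands on four pale legs, and I handed the job in at about 67 s.

**What I did**
- I lifted the two fitted dark legs off first and stood both in the tray beside the one already there.
- I then fitted pale legs from the mat on the three free places. The pale leg that was already fitted was left alone.
- The fourth pale leg is still standing on the mat as the spare.
- One loose pale leg was knocked about 4 cm before I reached it. I measured it again before picking it up.

**Last checks**
- **Fitted legs:** Each new leg went down over its pins without catching until the frame stopped it, with the plate underside at a computed height of 90 mm. In the last pictures the tops lie within about 2 px of where properly seated legs should appear, and the visible pins come up through the plates.
- **Tray and spare:** The legs in the tray measured 99–100 mm to their tops and the spare 96 mm, so all stand upright.
- **Other things:** The tin, thread reel and tape look unmoved.

**Misses and disagreements**
- I forgot to turn the second dark leg before putting it in the tray. It stands close to the tray wall and to the neighbouring plate, but clear of both.
- For one fitted leg (near the robot, on its right), measuring from the two last views gave a height of 160 mm instead of 184 mm. The two lines of sight are nearly parallel there, and the direct projection and a close-up both showed it seated.

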